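Secure the food on the washer before the spin

ROBOT

A 7-joint arm with a two-finger parallel gripper is mounted at the origin on a cart in front of the work surface, level with it; the furniture and walls round the work are solid. World frame = base frame: x ahead of the robot, y to its left, z up, the work surface at z = 0. Lengths are in m, angles in rad, forces in N, time in s.
With the tool pointing down it reaches from about 0.425 to 0.925 m from the base axis. Payload 6.8 kg.
Tool frame: the origin (TCP) lies between the finger pads; the fingertips stand 22 mm ahead of it and the grasp point (between the pads) lies 3 mm ahead of it (bot.tip_reach is the distance from the TCP to the fingertips, in m); z points along the fingers, x is the direction in which the jaws open and shut, and the axes are right-handed (so a half turn about z gives the same grasp; the last joint's range is limited). The gripper opens to 85 mm and grips with 20 to 120 N. Pads are 22 mm wide; open, the fingers measure 114 mm over their backs; the gripper's body (76 mm by 85 mm) begins 54 mm behind the grasp point. The pads swing forward as they close: fully open they stand 13 mm farther back than shut.
Start: joints at [-1.392, 0.477, 0.022, 1.555, -0.011, 1.109, -0.083], TCP at [0.191, 0.647, 0.253] pointing down, gripper open.
Joint ranges: [-2.96, 2.96], [-0.34, 2.1], [-1.41, 1.46], [0.24, 2.44], [-1.37, 4.51], [0.17, 1.92], [-2.96, 2.96]. Speed limits (rad/s): [2.39, 2.39, 3.14, 3.14, 3.14, 3.14, 3.14].

INTERFACE

Orientations are given as a unit quaternion [w, x, y, z].
In Python, from station import bot gives the robot as it stands.
- The arm moves only by the tool step_arm, never from a script. Its argument "targets" is a list of rows, each a list of 5 numbers: the shift along the tool's x, y, z in mm, then the turn about the tool's z in degrees, then the closure, from 0 (fully open) to 1 (shut). In form: [[dx, dy, dz, spin, jaw], ...]. A call has 1 to 20 rows; each row is the pose to reach, as a shift and turn from the pose commanded when the call began, along the tool's axes at that moment; what a row does not reach only later rows make up. A row lasts 1/12 s, in which the tool goes at most 41.7 mm and 7.16 degrees, less where a joint would pass 70% of its speed; a pose out of reach is approached as far as the arm can. A call with a gripper value outside its range is refused whole. The fingers move at their own pace and stop on an object; "newtons" is the grip in N (left out, the last holds). Time passes only in rows, so rows that repeat a pose let the fingers close. It gives the time, the measured TCP pose, the force and the opening at its end, in the units of the state.
- bot.get_obs(): the state, without advancing time (a new reading comes with each control period).
- bot.read_camera(name): name is "scene" or "side" or "wrist"; returns a dict with "frame" (480x640x3 uint8, red, green, blue), "z_map" (480x640 float32, m along the optical axis (not along the pixel's ray), 0 where there is no reading), "fov_y" (degrees; the focal length in pixels is half the picture's height over the tangent of half this angle, whatever the lens; pixels are square), "cx", "cy" (the principal point, pixels), "distortion" ([k1, k2, p1, p2, k3] as OpenCV has them; the pictures are not rectified), "R" (3x3) and "t" (3): a world point X has camera coordinates R X + t. Camera axes: x right, y down, z forward; pixel columns grow to the right and rows downward; lengths in m; the calibration is good to about 2 mm. A picture is of the moment at which its call begins.
- bot.hand_in(): hands the job in, once; it reports no verdict.
The state is a dict: "t": time; "q": joint angles; "joint_vel": joint speeds; "joint_torque": joint torques, N m; "eef_pos": TCP position; "tool_rot": TCP orientation; "contact_force": force on the tool from outside, world axes, zero at the start; "torque": the same for the moment, N m; "gripper_width": opening from 0.0 (shut) to 1.0 (fully open).
Only numpy, scipy, OpenCV 4.12 (cv2) and the standard library are available. Lean on these libraries where they do the work, as an engineer would, in place of code of your own. Each camera call takes 0.05 s, during which the arm holds its last target.

TASK

The washer is about to spin, so stand the food on its top in the rimmed wooden dishes that keep it from wandering off: the tomato in the middle of the square dish, the lemon in the middle of the oblong dish, lying lengthwise along it, and the two red-capped spice jars upright in the two round dishes, one jar in each. Do not tip a spice jar over on the way, and leave the teal cup and the clothes peg where they are.

Things in the scene. Friction and masses are not known exactly. Their poses are not given: they have to be found in the camera images.
- tomato_center (a point): red tomato with a green stalk, 62 mm wide, 61 mm high with its stalk, about 100 g, stalk up; graspable across any diameter. The point is its centre, 30 mm above its underside
- lemon_center (a point): yellow lemon lying on its side, 83 mm long (its x axis), 58 mm wide (its y axis) and 58 mm high, about 126 g. The point is its centre, 29 mm above its underside
- jar_a_center (a point): spice jar, clear cylinder with a paper label and a red screw cap, 45 mm diameter, 106 mm high, about 110 g, standing upright; the two spice jars count as the same and either may go in either round dish. The point is its centre, 53 mm above its foot, z along the jar's axis
- jar_b_center (a point): spice jar, clear cylinder with a paper label and a red screw cap, 45 mm diameter, 106 mm high, about 110 g, standing upright; the two spice jars count as the same and either may go in either round dish. The point is its centre, 53 mm above its foot, z along the jar's axis
- square_dish: square wooden dish for the tomato, 76 x 76 mm outside, 66 x 66 mm inside, rim 11 mm high, floor 4 mm thick; it does not slide. Origin: centre of its underside, on the washer top; x and y along its sides
- oblong_dish: oblong wooden dish for the lemon, 104 mm (its x axis) by 76 mm (its y axis) outside, 94 x 66 mm inside, rim 11 mm high, floor 4 mm thick; it does not slide. Origin: centre of its underside, on the washer top
- ring_dish_1: round wooden dish for one spice jar, 72 mm outer and 64 mm inner diameter, rim 11 mm high, floor 4 mm thick; it does not slide. Origin: centre of its underside, on the washer top. The other round dish is the same
- ring_dish_2: round wooden dish for one spice jar, 72 mm outer and 64 mm inner diameter, rim 11 mm high, floor 4 mm thick; it does not slide. Origin: centre of its underside, on the washer top. The other round dish is the same
- cup: empty teal plastic beaker, open at the top, 80 mm diameter, 58 mm high, loose and light; not to be disturbed. Origin: centre of its underside
- peg: wooden clothes peg lying flat, 72 mm long (its y axis), 15 mm wide, 12 mm high, loose and light; not to be disturbed. Origin: centre of its underside
Things that resemble listed ones, but are neither listed nor needed, are in the scene too. Leave any orange or pink look-alike of the part that bears jar_a_center alone.

How it is judged:
By the outcome, as a careful person would: the job done as asked, in the order asked, and still so for the second after the job is handed in, with the robot touching nothing.
It also fails if it takes over 99 s, if anything falls off the work surface, if the arm or the gripper's body presses on something with over 40 N, if the wrist force passes 120 N, or if a joint passes its speed limit or range.

## Working session

There is one attempt and no reset: what is moved stays moved. The work goes in short steps, Python scripts to look and compute and a tool call to move; the robot and the scene stay as the last step left them, time stands still between calls to the robot, and variables do not carry over. Pictures are saved under pics/ and viewed, and the job is handed in when it is done.

Besides the shell and the picture viewer there is one more tool, called after "Call:" as name(argument=value, ...) on one line, values as JSON. step_arm: Moves the arm, as the interface text tells. Its arguments: {"type":"object","properties":{"targets":{"type":"array"},"newtons":{"type":"number"}},"required":["targets"]}

```bash
ls; mkdir -p pics; cat > h.py <<'E'
import numpy as np, cv2, pickle
from station import bot
def cam(n,tag):
    c=bot.read_camera(n); cv2.imwrite(f'pics/{n}_{tag}.png',c['frame'][:,:,::-1]); pickle.dump(c,open(f'{n}_{tag}.pkl','wb')); return c
def K(c):
    f=240/np.tan(np.radians(c['fov_y']/2)); return np.array([[f,0,c['cx']],[0,f,c['cy']],[0,0,1.]])
def rays(c,uv):
    p=cv2.undistortPoints(np.float64(uv).reshape(-1,1,2),K(c),np.array(c['distortion'],float)).reshape(-1,2)
    return np.c_[p,np.ones(len(p))]
def onplane(c,uv,z):
    R=np.array(c['R']);t=np.array(c['t']);o=-R.T@t;d=rays(c,uv)@R
    return o+d*((z-o[2])/d[:,2])[:,None]
def depthpts(c,mask):
    v,u=np.nonzero(mask&(c['z_map']>0)); z=c['z_map'][v,u]
    return ((rays(c,np.c_[u,v])*z[:,None])-np.array(c['t']))@np.array(c['R'])
E
python3 - <<'E'
from h import *
for n in('scene','side','wrist'):
    c=cam(n,'0'); print(n,-np.array(c['R']).T@c['t'],np.array(c['R'])[2],c['fov_y'],c['distortion'])
o=bot.get_obs();print(o)
E
```

```text
pics
scene [0.01065195 0.48648198 0.57684304] [ 0.61263513 -0.56036239 -0.55737975] 50.37124473931353 [-0.13068264  0.          0.          0.          0.        ]
side [0.2825233  0.59204357 0.64958939] [ 0.29762047 -0.67001178 -0.68007814] 53.591949164757594 [-0.01833666  0.          0.          0.          0.        ]
wrist [0.11882262 0.66770672 0.37272981] [ 0.28452496 -0.08537726 -0.95485929] 62.242742683886405 [-0.06059178  0.          0.          0.          0.        ]
{'t': 0.15, 'q': array([-1.39208703,  0.47763538,  0.02235648,  1.55618899, -0.01149892,
        1.10931657, -0.08310821]), 'joint_vel': array([ 0.00169971, -0.00151716,  0.00106343, -0.00094156,  0.00061321,
       -0.00085865, -0.00020112]), 'joint_torque': array([ 2.37232241e-03, -5.96925652e+01,  1.60993259e+00, -2.81489450e+01,
        1.26277632e-02,  6.64018778e-03, -3.91411311e-05]), 'eef_pos': array([0.19084398, 0.64702477, 0.25254729]), 'tool_rot': array([ 4.66147542e-04,  8.00902935e-01,  5.98793774e-01, -5.35528256e-04]), 'contact_force': array([ 0.35660493, -0.60011642,  0.2754525 ]), 'torque': array([-0.00749403,  0.0167882 ,  0.03501286]), 'gripper_width': 0.9986835606617691}
```

View pics/scene_0.png

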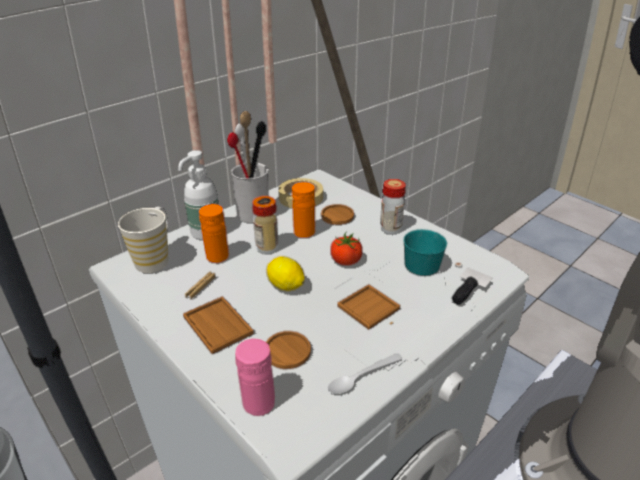

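View pics/side_0.png

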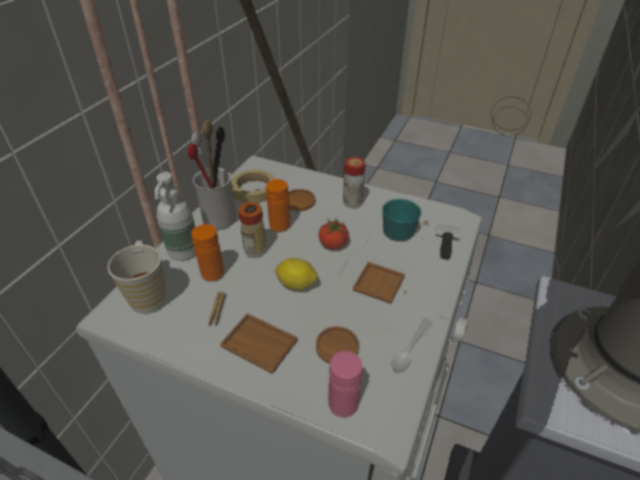

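View pics/wrist_0.png

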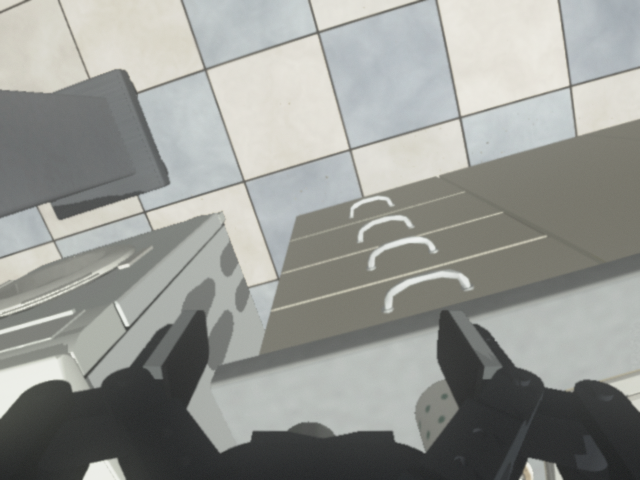

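The scene view shows:
- tomato (346,250), lemon (285,273), jars (264,225) and (393,207)
- square dish (368,306), oblong dish (218,324), round dishes (288,350) and (338,214)
- cup (424,252), peg (201,285)
- look-alikes to leave alone: orange (214,234) and (303,210), pink (256,377)

Next I'll measure these.

```bash
cat > m.py <<'E'
from h import *
def circ(P):
    A=np.c_[2*P[:,:2],np.ones(len(P))]; s=np.linalg.lstsq(A,(P[:,:2]**2).sum(1),rcond=None)[0]
    return s[:2],np.sqrt(s[2]+s[0]**2+s[1]**2)
def load(n,t): return pickle.load(open(f'{n}_{t}.pkl','rb'))
E
python3 - <<'E'
from m import *
for n in('scene','side'):
    c=load(n,'0'); hsv=cv2.cvtColor(c['frame'],cv2.COLOR_RGB2HSV); H,S,V=[hsv[:,:,i].astype(int) for i in range(3)]
    seeds={'scene':dict(tom=(346,255),lem=(285,273),jA=(264,210),jB=(393,190),sq=(368,306),ob=(218,324),r1=(288,350),r2=(338,214),cup=(424,252),peg=(201,285),o1=(214,215),o2=(303,190),pink=(256,355)),
           'side':dict(tom=(334,237),lem=(296,275),jA=(250,218),jB=(354,167),sq=(379,282),ob=(260,343),r1=(337,345),r2=(302,200),cup=(401,220),peg=(217,309),o1=(206,240),o2=(278,190),pink=(344,370))}[n]
    print(n)
    for k,(u,v) in seeds.items():
        m=((S>110)&(V>40)).astype(np.uint8)
        hh=H[v,u]; d=np.minimum(abs(H-hh),180-abs(H-hh)); m&=(d<10).astype(np.uint8)
        nl,L=cv2.connectedComponents(m)
        l=L[v,u]; 
        if l==0: print(k,'miss',hsv[v,u]);continue
        M=L==l; P=depthpts(c,M)
        r=cv2.minAreaRect(np.float32(P[:,:2])) if len(P)>5 else None
        print(k,hsv[v,u],M.sum(),'med',P.mean(0).round(3),'zmin/max',np.percentile(P[:,2],[2,50,98]).round(3),'rect',np.round(r[0],3),np.round(r[1],3),round(r[2],1))
E
```

```text
scene
tom [  7 228 189] 656 med [ 0.533 -0.065  0.034] zmin/max [0.013 0.036 0.047] rect [ 0.54  -0.072] [0.053 0.052] 87.4
lem [ 27 255 233] 1009 med [0.551 0.064 0.043] zmin/max [0.019 0.045 0.058] rect [0.557 0.059] [0.071 0.046] 15.2
jA [  3 209 117] 311 med [0.672 0.01  0.098] zmin/max [0.086 0.1   0.107] rect [ 0.746 -0.046] [0.042 0.215] 52.7
jB [  1 219 136] 326 med [ 0.552 -0.216  0.1  ] zmin/max [0.087 0.102 0.108] rect [ 0.557 -0.222] [0.044 0.044] 27.7
sq [ 15 176 170] 1446 med [ 0.424 -0.009  0.006] zmin/max [0.002 0.005 0.013] rect [ 0.423 -0.008] [0.077 0.075] 87.6
ob [ 15 177 160] 2159 med [0.561 0.2   0.006] zmin/max [0.003 0.005 0.012] rect [0.561 0.201] [0.074 0.106] 84.6
r1 [ 15 175 157] 1260 med [0.44  0.152 0.007] zmin/max [0.003 0.005 0.013] rect [0.414 0.168] [0.064 0.132] 56.7
r2 [ 15 171 160] 497 med [ 0.67  -0.18   0.006] zmin/max [0.002 0.005 0.012] rect [ 0.668 -0.179] [0.066 0.074] 46.7
cup [ 90 188 111] 1522 med [ 0.434 -0.167  0.036] zmin/max [0.009 0.037 0.057] rect [ 0.434 -0.168] [0.073 0.081] 38.9
peg [ 18 121 145] 154 med [0.662 0.167 0.01 ] zmin/
[... 1031 characters left out ...]
 0.006] zmin/max [0.002 0.005 0.012] rect [0.56  0.202] [0.075 0.101] 84.3
r1 [ 15 139 110] 928 med [0.446 0.149 0.006] zmin/max [0.002 0.005 0.012] rect [0.445 0.152] [0.068 0.06 ] 44.0
r2 [ 14 147 109] 1494 med [ 0.666 -0.103  0.05 ] zmin/max [0.003 0.047 0.108] rect [ 0.682 -0.154] [0.107 0.187] 28.0
cup [ 89 132  85] 580 med [ 0.438 -0.195  0.034] zmin/max [0.007 0.035 0.059] rect [ 0.433 -0.167] [0.064 0.08 ] 12.0
peg miss [ 18 109 110]
o1 [ 13 213 122] 1312 med [0.714 0.104 0.069] zmin/max [0.009 0.073 0.108] rect [0.766 0.046] [0.048 0.182] 39.9
o2 [ 15 235 152] 1494 med [ 0.666 -0.103  0.05 ] zmin/max [0.003 0.047 0.108] rect [ 0.682 -0.154] [0.107 0.187] 28.0
pink miss [170 103 156]
```

```bash
python3 - <<'E'
from m import *
from scipy.optimize import least_squares as LS
C={n:load(n,'0') for n in('scene','side')}
ALL={n:depthpts(c,np.ones((480,640),bool)) for n,c in C.items()}
def box(n,x,y,r,z0,z1):
    P=ALL[n]; return P[(np.hypot(P[:,0]-x,P[:,1]-y)<r)&(P[:,2]>z0)&(P[:,2]<z1)]
for n in C:
    T=box(n,.45,.05,.3,-.01,.01); print(n,'table z',np.median(T[:,2]))
    s=LS(lambda p:np.linalg.norm((box(n,.538,-.068,.045,.012,.05)-[p[0],p[1],.03])/[.031,.031,.029],axis=1)-1,[.538,-.068],loss='soft_l1',f_scale=.05);print('tom',s.x.round(4),s.cost)
    Q=box(n,.558,.062,.06,.01,.07)
    def f(p):
        d=Q-[p[0],p[1],.029]; c_,s_=np.cos(p[2]),np.sin(p[2]); u=d[:,0]*c_+d[:,1]*s_; v=-d[:,0]*s_+d[:,1]*c_
        return np.sqrt((u/.0415)**2+(v/.029)**2+(d[:,2]/.029)**2)-1
    for a0 in(-.6,.2,1,1.8): s=LS(f,[.558,.062,a0],loss='soft_l1',f_scale=.05);print('lem',s.x[:2].round(4),np.degrees(s.x[2]).round(1),s.cost.round(3),len(Q))
    for k,x,y in(('jA',.675,.008),('jB',.557,-.222),('o1',.715,.1),('o2',.67,-.09),('pink',.385,.25)):
        s=LS(lambda p:np.hypot(*(box(n,x,y,.035,.02,.1)[:,:2]-p[:2]).T)-.0225,[x+.01,y-.01],loss='soft_l1',f_scale=.002)
        top=box(n,x,y,.035,.101,.115)
        r=cv2.minEnclosingCircle(np.float32(top[:,:2]))
        print(k,s.x.round(4),'top',np.round(r[0],4),round(r[1],4),top[:,2].max().round(3))
    for k,x,y,r in(('r1',.443,.151,.034),('r2',.668,-.179,.034)):
        Q=box(n,x,y,.045,.009,.014); s=LS(lambda p:np.hypot(*(Q[:,:2]-p[:2]).T)-.034,[x,y],loss='soft_l1',f_scale=.002);print(k,s.x.round(4),len(Q))
    for k,x,y,rr in(('sq',.424,-.009,.06),('ob',.561,.201,.075)):
        Q=box(n,x,y,rr,.0085,.014); r=cv2.minAreaRect(np.float32(Q[:,:2])); print(k,np.round(r[0],4),np.round(r[1],4),r[2],len(Q))
    s=LS(lambda p:np.hypot(*(box(n,.434,-.168,.06,.045,.065)[:,:2]-p[:2]).T)-.039,[.434,-.168],loss='soft_l1',f_scale=.002);print('cup',s.x)
# height map
P=np.vstack(list(ALL.values())); P=P[(P[:,0]>.3)&(P[:,0]<.95)&(abs(P[:,1])<.4)&(P[:,2]<.4)&(P[:,2]>-.05)]
img=np.zeros((650,800),np.float32)-0.05
o=np.argsort(P[:,2]); u=((.4-P[o,1])*1000).astype(int).clip(0,799); v=((.95-P[o,0])*1000).astype(int).clip(0,649)
for a,b,z in zip(u,v,P[o,2]): img[max(0,b-1):b+2,max(0,a-1):a+2]=np.maximum(img[max(0,b-1):b+2,max(0,a-1):a+2],z)
im=cv2.applyColorMap(((img+.05)/.35*255).clip(0,255).astype(np.uint8),cv2.COLORMAP_JET)
for i in range(0,800,100): cv2.putText(im,f'{.4-i/1000:.1f}',(i,12),0,.4,(255,255,255)); cv2.line(im,(i,0),(i,649),(90,90,90),1)
for i in range(50,650,100): cv2.putText(im,f'{.95-i/1000:.1f}',(0,i),0,.4,(255,255,255)); cv2.line(im,(0,i),(799,i),(90,90,90),1)
cv2.imwrite('pics/hm.png',cv2.resize(im,(738,600)))
E
```

```text
scene table z -0.0005133386817431835
tom [ 0.5465 -0.079 ] 3.872859999503284
lem [0.5674 0.0541] 6.6 0.683 1064
lem [0.5674 0.0541] 6.7 0.683 1064
lem [0.5674 0.0541] 6.7 0.683 1064
lem [0.5674 0.0541] 6.7 0.683 1064
jA [0.6813 0.0043] top [0.68   0.0052] 0.0229 0.109
jB [ 0.5592 -0.2255] top [ 0.5583 -0.2242] 0.0247 0.109
o1 [0.7224 0.0924] top [0.7217 0.0938] 0.0231 0.109
o2 [ 0.6425 -0.0585] top [ 0.6716 -0.0845] 0.024 0.108
pink [0.3949 0.2448] top [0.3944 0.2449] 0.0229 0.109
r1 [0.4417 0.1539] 280
r2 [ 0.6691 -0.1777] 116
sq [ 0.4239 -0.0094] [0.078  0.0779] 88.62408447265625 419
ob [0.5619 0.1994] [0.0772 0.1078] 83.02113342285156 528
cup [ 0.43417659 -0.16718951]
side table z -3.871580050381888e-05
tom [ 0.5446 -0.0788] 3.3838842465998993
lem [0.5647 0.0544] 7.8 0.865 1047
lem [0.5647 0.0544] 7.8 0.865 1047
lem [0.5647 0.0544] 7.8 0.865 1047
lem [0.5647 0.0544] 7.8 0.865 1047
jA [0.68  0.005] top [0.6786 0.0067] 0.0234 0.109
jB [ 0.5585 -0.2247] top [ 0.5572 -0.2239] 0.0239 0.11
o1 [0.7217 0.094 ] top [0.7214 0.0946] 0.0235 0.109
o2 [ 0.6513 -0.0499] top [ 0.6689 -0.0835] 0.0237 0.11
pink [0.3935 0.245 ] top [0.3934 0.2465] 0.0229 0.11
r1 [0.4405 0.155 ] 237
r2 [ 0.6681 -0.1769] 116
sq [ 0.4238 -0.0083] [0.0778 0.0766] 87.5537338256836 361
ob [0.5611 0.2011] [0.0773 0.1055] 83.6933822631836 591
cup [ 0.43359921 -0.16648512]
```

View pics/hm.png

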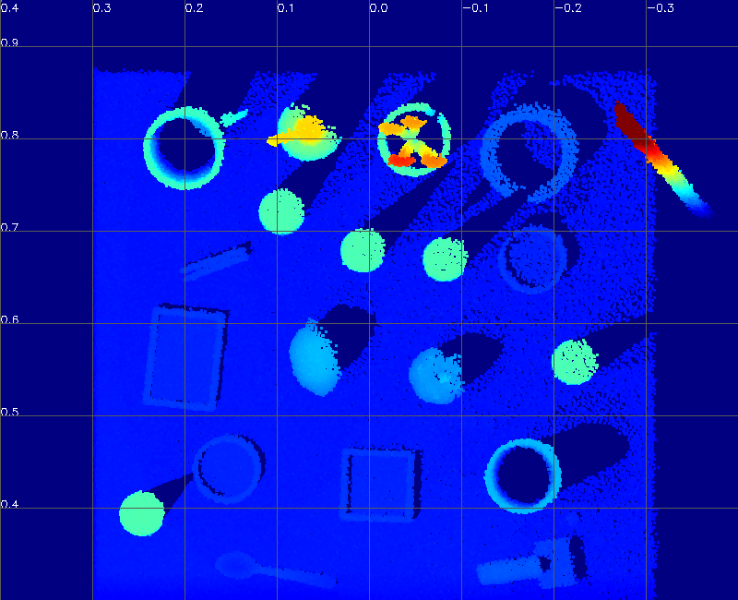

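Scene and side fits agree to about 2 mm on all of them. In the height map the washer top is at z≈0, and the tall items (pot, dispenser, broom) are at x>0.75, clear of the work.

```bash
cat > go.py <<'E'
import sys; from h import *
# x y z theta(deg, tool-x heading, mod 180 unless 'e')
o=bot.get_obs(); w,a,b,d=o['tool_rot']
R=np.array([[1-2*(b*b+d*d),2*(a*b-w*d),2*(a*d+w*b)],[2*(a*b+w*d),1-2*(a*a+d*d),2*(b*d-w*a)],[2*(a*d-w*b),2*(b*d+w*a),1-2*(a*a+b*b)]])
th=np.degrees(np.arctan2(R[1,0],R[0,0]))
print('t',o['t'],'tcp',o['eef_pos'].round(4),'th',th.round(2),'tilt z',R[:,2].round(4),'F',o['contact_force'].round(2),'w',round(o['gripper_width'],3),'q',o['q'].round(2))
if len(sys.argv)>3:
    x,y,z=map(float,sys.argv[1:4]); s=R.T@(np.array([x,y,z])-o['eef_pos'])*1000
    sp=0 if len(sys.argv)<5 else (th-float(sys.argv[4])+90)%180-90
    print('shift',s.round(1),'spin',round(sp,1))
E
python3 -c "
from station import bot;print(bot.tip_reach)"
python3 go.py .5455 -.079 .14 0
```

```text
0.022
t 0.15 tcp [0.1908 0.647  0.2525] th 73.57 tilt z [-3.0e-04 -1.4e-03 -1.0e+00] F [ 0.36 -0.6   0.28] w 0.999 q [-1.39  0.48  0.02  1.56 -0.01  1.11 -0.08]
shift [-595.9  545.5  113.4] spin 73.6
```

Call:
step_arm(targets=[[-30,28,0,7,0],[-60,55,0,14,0],[-90,82,0,21,0],[-120,110,0,28,0],[-150,137,0,35,0],[-180,165,0,42,0],[-210,192,0,49,0],[-240,220,0,56,0],[-270,247,0,63,0],[-300,275,0,70,0],[-330,302,0,74,0],[-360,330,0,74,0],[-390,357,0,74,0],[-420,385,0,74,0],[-450,412,0,74,0],[-480,440,0,74,0],[-510,467,0,74,0],[-540,495,0,74,0],[-570,522,0,74,0],[-596,546,20,74,0]], newtons=25)

```text
t: 1.82
eef_pos: [0.5489, -0.0817, 0.2362]
tool_rot: [-0.0, 1.0, -0.004, 0.003]
contact_force: [1.1, 0.5, 1.7]
gripper_width: 0.999
```

```bash
python3 go.py .5455 -.079 .1 0
```

```text
t 1.8167 tcp [ 0.5489 -0.0817  0.2362] th -0.48 tilt z [ 0.0067 -0.     -1.    ] F [1.09 0.48 1.7 ] w 0.999 q [-0.48  0.34  0.65  1.9  -0.25  0.97  0.27]
shift [ -4.3  -2.7 136.1] spin -0.5
```

Call:
step_arm(targets=[[-3,-3,36,0,0],[-3,-3,56,0,0],[-3,-3,56,0,0],[-3,-3,56,0,0]])

```text
t: 2.15
eef_pos: [0.5424, -0.0756, 0.1767]
tool_rot: [0.0, 1.0, -0.004, -0.001]
contact_force: [-0.1, -0.6, -0.5]
gripper_width: 1.0
```

```bash
python3 - <<'E'
from m import *
c=cam('wrist','1')
from scipy.optimize import least_squares as LS
P=depthpts(c,np.ones((480,640),bool))
Q=P[(np.hypot(P[:,0]-.5455,P[:,1]+.079)<.045)&(P[:,2]>.01)&(P[:,2]<.055)]
s=LS(lambda p:np.linalg.norm((Q-[p[0],p[1],.03])/[.031,.031,.029],axis=1)-1,[.5455,-.079],loss='soft_l1',f_scale=.05);print('tom',s.x.round(4),s.cost,len(Q), 'table',np.median(P[abs(P[:,2])<.01][:,2]))
E
python3 go.py .5455 -.079 .035 0
```

```text
tom [ 0.546  -0.0825] 44.431486046642696 5809 table -0.0011462955919667463
t 2.2 tcp [ 0.5434 -0.0756  0.178 ] th -0.42 tilt z [ 3.e-04 -2.e-04 -1.e+00] F [-0.66  0.83  0.23] w 1.0 q [-0.45  0.41  0.61  1.96 -0.31  0.86  0.31]
shift [  2.1   3.4 143. ] spin -0.4
```

View pics/wrist_1.png

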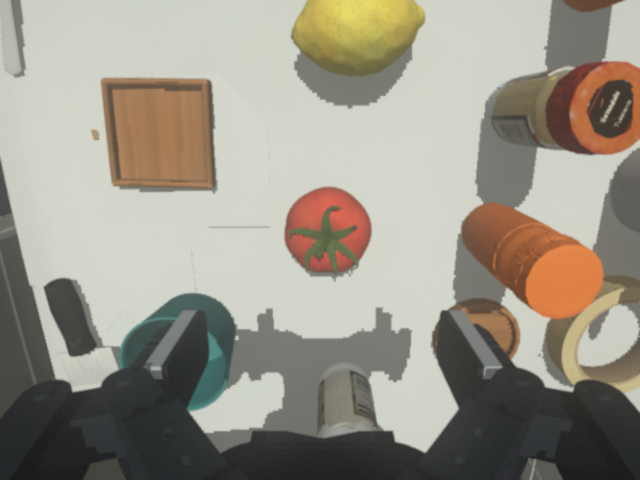

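```bash
python3 - <<'E'
from m import *
for n,t in(('wrist','1'),('scene','0'),('side','0')):
    c=load(n,t); hsv=cv2.cvtColor(c['frame'],cv2.COLOR_RGB2HSV)
    H,S,V=[hsv[:,:,i].astype(int) for i in range(3)]
    m=(((S>120)&(V>50)&((H<9)|(H>170)))|((H>35)&(H<65)&(S>100))).astype(np.uint8)
    u,v={'wrist':(310,225),'scene':(346,255),'side':(334,240)}[n]
    nl,L=cv2.connectedComponents(cv2.morphologyEx(m,cv2.MORPH_CLOSE,np.ones((3,3))))
    M=(L==L[v,u]).astype(np.uint8); cs,_=cv2.findContours(M,0,2); k=max(cs,key=len)
    (e,sz,a)=cv2.fitEllipse(k); print(n,np.round(e,1),np.round(sz,1),M.sum(),'ray z=.03',onplane(c,[e],.03).round(4))
E
```

```text
wrist [331.3 219.2] [56.4 81.2] 2806 ray z=.03 [[ 0.549  -0.0686  0.03  ]]
scene [346.2 251. ] [27.5 30.5] 641 ray z=.03 [[ 0.5373 -0.0709  0.03  ]]
side [332.8 236.1] [22.7 29.1] 516 ray z=.03 [[ 0.5421 -0.0685  0.03  ]]
```

```bash
python3 - <<'E'
from m import *
for n,t in(('wrist','1'),('scene','0'),('side','0')):
    c=load(n,t); hsv=cv2.cvtColor(c['frame'],cv2.COLOR_RGB2HSV)
    S=hsv[:,:,1]; m=(S>90).astype(np.uint8)
    u,v={'wrist':(328,231),'scene':(346,252),'side':(334,237)}[n]; r={'wrist':55,'scene':24,'side':22}[n]
    w=np.zeros_like(m); w[v-r:v+r,u-r:u+r]=1
    nl,L,st,ce=cv2.connectedComponentsWithStats(m*w); l=1+np.argmax(st[1:,4])
    cs,_=cv2.findContours((L==l).astype(np.uint8),0,2); k=cv2.convexHull(max(cs,key=len))
    q=cv2.minEnclosingCircle(k); x,y,ww,h=st[l][:4]; e=(x+(ww-1)/2,y+(h-1)/2)
    print(n,st[l],ce[l],e,onplane(c,[e,ce[l],q[0]],.030).round(4).tolist())
E
```

```text
wrist [ 286  188   85   77 3675] [327.43482993 220.78312925] (np.float64(328.0), np.float64(226.0)) [[0.5467, -0.0735, 0.03], [0.5463, -0.0697, 0.03], [0.5461, -0.0763, 0.03]]
scene [331 235  31  31 757] [345.97225892 250.24306473] (np.float64(346.0), np.float64(250.0)) [[0.5398, -0.073, 0.03], [0.5393, -0.0724, 0.03], [0.5398, -0.073, 0.03]]
side [319 222  29  27 638] [333.14420063 234.9984326 ] (np.float64(333.0), np.float64(235.0)) [[0.543, -0.0719, 0.03], [0.5428, -0.072, 0.03], [0.543, -0.0719, 0.03]]
```

Call:
step_arm(targets=[[1,1,30,0,0],[2,2,60,0,0],[2,2,90,0,0],[2,2,115,0,0],[2,2,132,0,0],[2,2,142,0,0],[2,2,142,0,0],[2,2,142,0,1],[2,2,142,0,1],[2,2,142,0,1],[2,2,142,0,1],[2,2,142,0,1],[2,2,142,0,1],[2,2,142,0,1]], newtons=22)

```text
t: 3.37
eef_pos: [0.5463, -0.0777, 0.0374]
tool_rot: [-0.0, 1.0, -0.004, 0.002]
contact_force: [-1.5, 0.6, 7.5]
gripper_width: 0.688
```

```bash
python3 -c "
from m import *
cam('wrist','2')"; python3 go.py .545 -.079 .08 0
```

```text
t 3.4167 tcp [ 0.5464 -0.0777  0.0374] th -0.45 tilt z [ 3.2e-03  6.0e-04 -1.0e+00] F [-2.36  0.57  7.78] w 0.689 q [-0.32  0.63  0.45  2.03 -0.48  0.59  0.46]
shift [ -1.2   1.3 -42.6] spin -0.4
```

View pics/wrist_2.png

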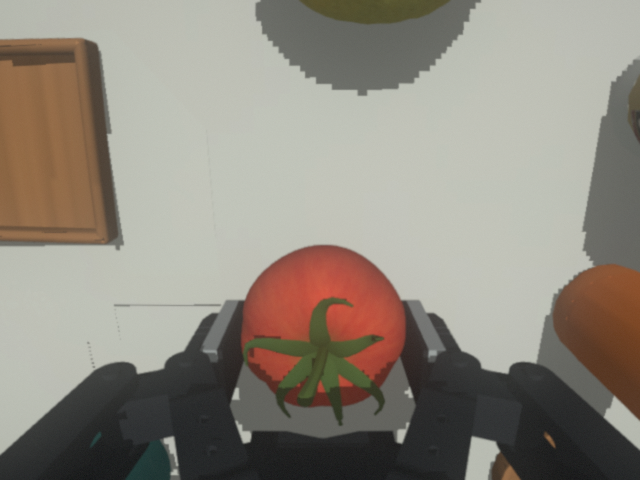

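Gripped at about 58.5 mm against a 62 mm equator, so the pads sit above the middle. I'll regrasp 9 mm lower.

Call:
step_arm(targets=[[0,0,0,0,0],[0,0,0,0,0],[-1,0,4,0,0],[-1,0,10,0,0],[-1,0,10,0,0],[-1,0,10,0,1],[-1,0,10,0,1],[-1,0,10,0,1],[-1,0,10,0,1],[-1,0,10,0,1],[-1,0,10,0,1]], newtons=22)

```text
t: 4.33
eef_pos: [0.5441, -0.0778, 0.0256]
tool_rot: [-0.0, 1.0, -0.004, 0.0]
contact_force: [-0.1, -0.1, 5.6]
gripper_width: 0.689
```

```bash
python3 -c "
from m import *
cam('wrist','3')"; python3 go.py .4238 -.009 .08 -2
```

```text
t 4.3833 tcp [ 0.5441 -0.0777  0.0256] th -0.44 tilt z [ 3.e-04  1.e-04 -1.e+00] F [-1.33  0.04  5.15] w 0.69 q [-0.31  0.64  0.44  2.03 -0.49  0.57  0.47]
shift [-120.9  -67.8  -54.4] spin 1.6
```

View pics/wrist_3.png

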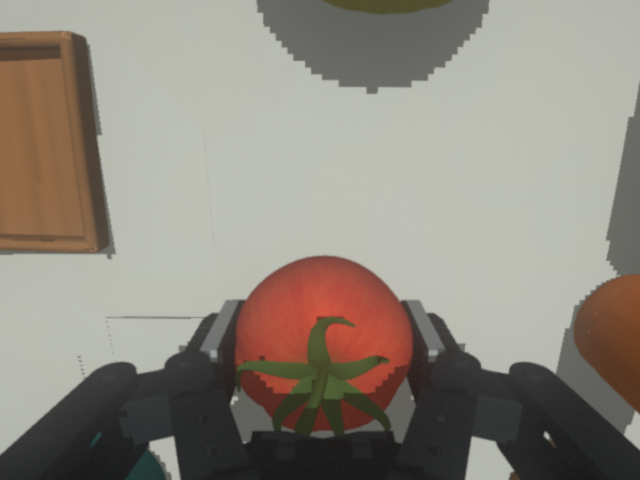

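Call:
step_arm(targets=[[0,0,-10,0,1],[0,0,-25,0,1],[0,0,-40,0,1],[0,0,-45,0,1],[0,0,-45,0,1],[0,0,-45,0,1]])

```text
t: 4.88
eef_pos: [0.544, -0.0774, 0.0703]
tool_rot: [-0.0, 1.0, -0.004, 0.0]
contact_force: [-0.1, 0.6, -1.6]
gripper_width: 0.688
```

```bash
python3 -c "
from m import *
cam('wrist','4');cam('side','4')"; python3 go.py .4238 -.009 .08 -2
```

```text
t 4.9833 tcp [ 0.5435 -0.0774  0.0696] th -0.42 tilt z [-1.2e-03  1.0e-04 -1.0e+00] F [-1.12 -0.84 -1.46] w 0.685 q [-0.36  0.57  0.5   2.02 -0.44  0.65  0.43]
shift [-120.2  -67.5  -10.2] spin 1.6
```

View pics/wrist_4.png

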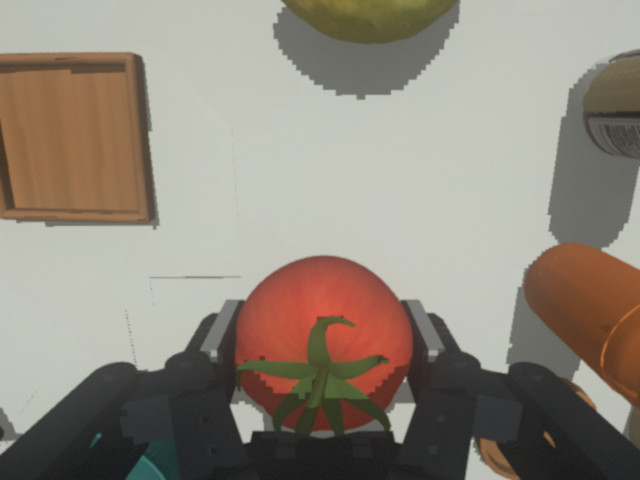

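View pics/side_4.png

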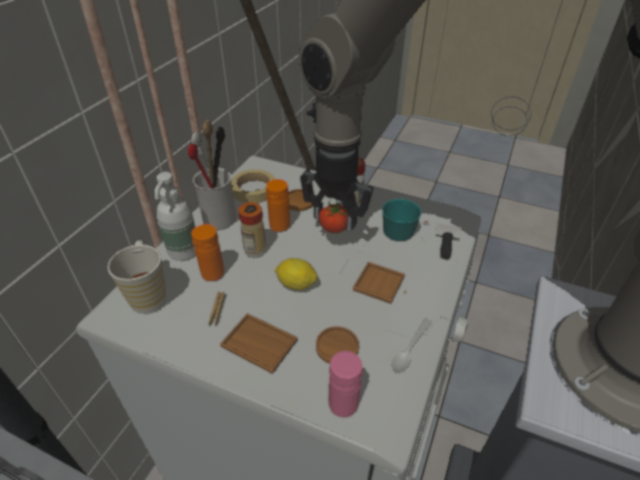

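```bash
python3 - <<'E'
from m import *
c=load('wrist','4'); print(onplane(c,[(324.5,343)],.0741), onplane(c,[(236,343),(413,343),(324,256),(324,430)],.0741).round(4))
P=depthpts(c,np.ones((480,640),bool))
Q=P[(np.hypot(P[:,0]-.544,P[:,1]+.077)<.045)&(P[:,2]>.074)]
hsv=cv2.cvtColor(c['frame'],cv2.COLOR_RGB2HSV); M=(hsv[:,:,1]>150)&((hsv[:,:,0]<12)|(hsv[:,:,0]>170)); M[:,:230]=0;M[:,420:]=0;M[:250]=0
Q=depthpts(c,M); Q=Q[Q[:,2]>.05]; A=np.c_[2*Q,np.ones(len(Q))]; s=np.linalg.lstsq(A,(Q**2).sum(1),rcond=None)[0]; print('sphere',s[:3],np.sqrt(s[3]+(s[:3]**2).sum()),len(Q),Q.min(0),Q.max(0))
# dish from wrist
D=P[(np.hypot(P[:,0]-.424,P[:,1]+.009)<.06)&(P[:,2]>.0075)&(P[:,2]<.015)];print(len(D),D.min(0),D.max(0),cv2.minAreaRect(np.float32(D[:,:2])))
c=load('wrist','1');P=depthpts(c,np.ones((480,640),bool)); D=P[(np.hypot(P[:,0]-.424,P[:,1]+.009)<.06)&(P[:,2]>.0075)&(P[:,2]<.015)];print(len(D),cv2.minAreaRect(np.float32(D[:,:2])))
E
```

```text
[[ 0.545405   -0.07482085  0.0741    ]] [[ 0.5157 -0.0747  0.0741]
 [ 0.5752 -0.0752  0.0741]
 [ 0.5454 -0.0439  0.0741]
 [ 0.545  -0.1115  0.0741]]
sphere [ 0.5449316  -0.07663452  0.05797864] 0.03534213808305635 13875 [ 0.51620492 -0.10000157  0.07575058] [ 0.57342242 -0.04690042  0.09742929]
5319 [ 0.38781471 -0.05005433  0.00750515] [0.46573854 0.02842065 0.01284931] ((0.4273661673069, -0.01050318032503128), (0.07667704671621323, 0.07532046735286713), 87.03649139404297)
2951 ((0.42618870735168457, -0.010385159403085709), (0.07627075910568237, 0.07680771499872208), 87.79295349121094)
```

Call:
step_arm(targets=[[-20,-11,-10,0,1],[-45,-25,-10,1,1],[-70,-40,-10,2,1],[-95,-55,-10,2,1],[-110,-63,-10,2,1],[-118,-67,-10,2,1],[-118,-67,-10,2,1],[-118,-67,-10,2,1],[-118,-67,-10,2,1]])

```text
t: 5.73
eef_pos: [0.4282, -0.0103, 0.0805]
tool_rot: [0.0, 1.0, -0.022, 0.001]
contact_force: [-0.8, 0.0, -0.7]
gripper_width: 0.689
```

```bash
python3 - <<'E'
from m import *
c=cam('wrist','5');cam('scene','5')
P=depthpts(c,np.ones((480,640),bool)); D=P[(np.hypot(P[:,0]-.425,P[:,1]+.01)<.06)&(P[:,2]>.0075)&(P[:,2]<.015)];print(len(D),cv2.minAreaRect(np.float32(D[:,:2])))
E
python3 go.py .4255 -.01 .032 -2
```

```text
3285 ((0.42630693316459656, 0.00033323653042316437), (0.05469997972249985, 0.07642816007137299), 87.7911376953125)
t 5.8333 tcp [ 0.4279 -0.0104  0.0804] th -2.49 tilt z [ 1.3e-03 -5.0e-04 -1.0e+00] F [-0.3  -0.37 -1.02] w 0.688 q [-0.58  0.4   0.55  2.29 -0.41  0.53  0.25]
shift [-2.5 -0.3 48.4] spin -0.5
```

View pics/wrist_5.png

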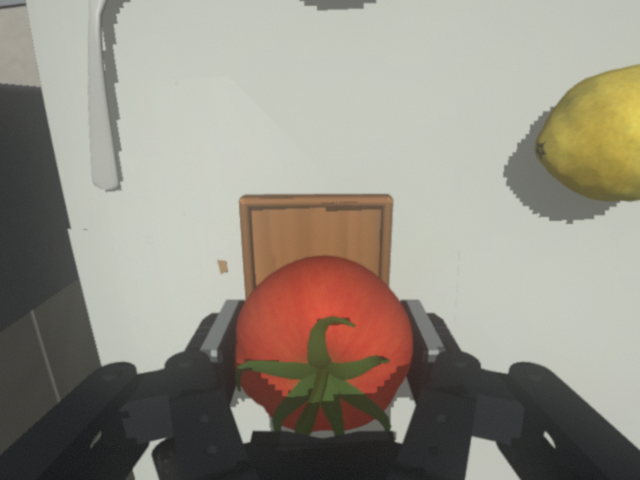

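View pics/scene_5.png

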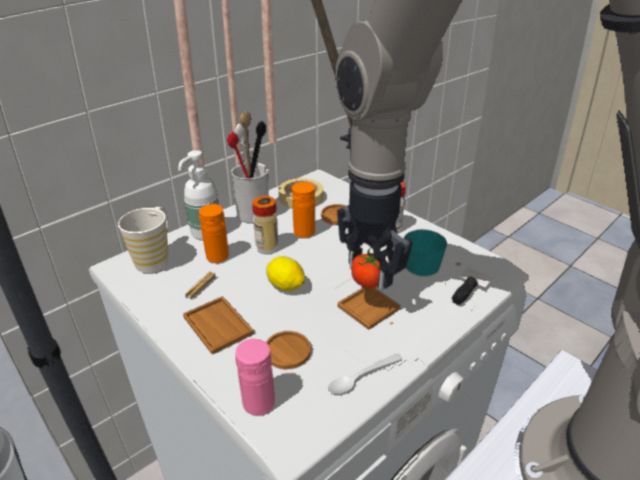

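Call:
step_arm(targets=[[-3,0,15,0,1],[-3,0,28,0,1],[-3,0,38,0,1],[-3,0,44,0,1],[-3,0,49,0,1],[-3,0,49,0,1],[-3,0,49,0,1]])

```text
t: 6.42
eef_pos: [0.4238, -0.0099, 0.0313]
tool_rot: [0.0, 1.0, -0.022, 0.0]
contact_force: [0.1, -0.2, -1.4]
gripper_width: 0.685
```

```bash
python3 -c "
from m import *
cam('scene','6');cam('wrist','6')"; python3 go.py .4250 -.0105 .03 -2
```

```text
t 6.5167 tcp [ 0.424  -0.0097  0.0317] th -2.45 tilt z [ 8.e-04  1.e-04 -1.e+00] F [ 0.13 -0.34 -1.62] w 0.691 q [-0.48  0.5   0.43  2.32 -0.52  0.41  0.34]
shift [1.  0.7 1.7] spin -0.4
```

View pics/wrist_6.png

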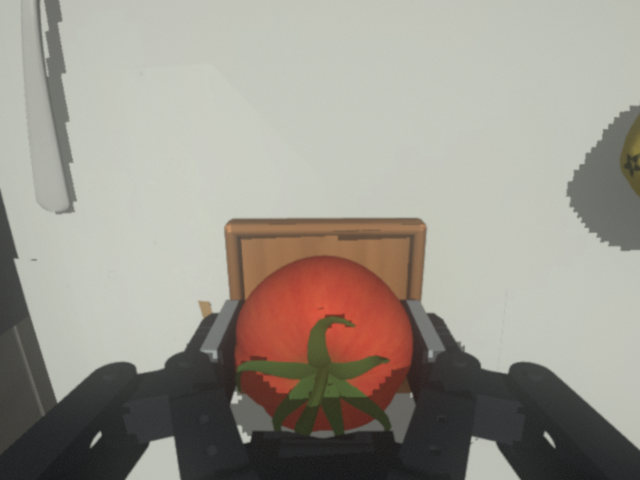

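Call:
step_arm(targets=[[0,1,2,0,1],[0,1,2,0,1],[0,1,2,0,0],[0,1,2,0,0],[0,1,2,0,0],[0,1,-5,0,0],[0,1,-25,0,0],[0,1,-50,0,0],[0,1,-80,0,0],[0,1,-100,0,0],[0,1,-100,0,0]])

```text
t: 7.43
eef_pos: [0.4256, -0.0106, 0.1346]
tool_rot: [-0.001, 1.0, -0.021, 0.003]
contact_force: [0.0, 1.5, 0.8]
gripper_width: 0.997
```

```bash
python3 - <<'E'
from m import *
c=cam('wrist','7');cam('scene','7')
hsv=cv2.cvtColor(c['frame'],cv2.COLOR_RGB2HSV); H=hsv[:,:,0].astype(int)
E
python3 go.py .566 .054 .14 97.3
```

```text
t 7.5333 tcp [ 0.4239 -0.0102  0.132 ] th -2.4 tilt z [ 0.0019  0.0012 -1.    ] F [ 0.35 -0.16 -0.85] w 0.999 q [-0.69  0.29  0.66  2.28 -0.3   0.65  0.15]
shift [139.3 -70.1  -7.7] spin 80.3
```

View pics/wrist_7.png

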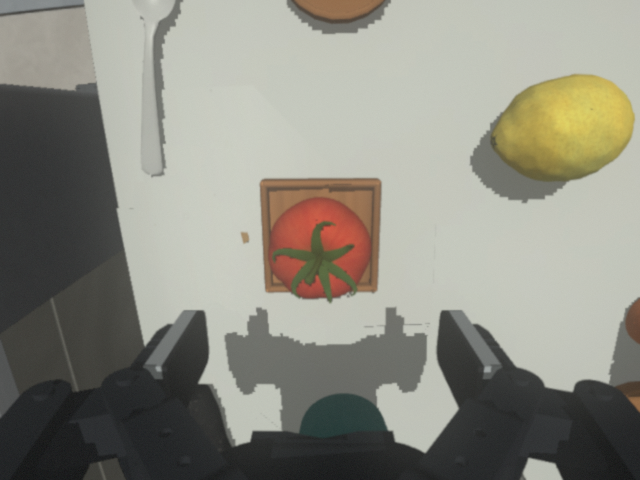

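View pics/scene_7.png

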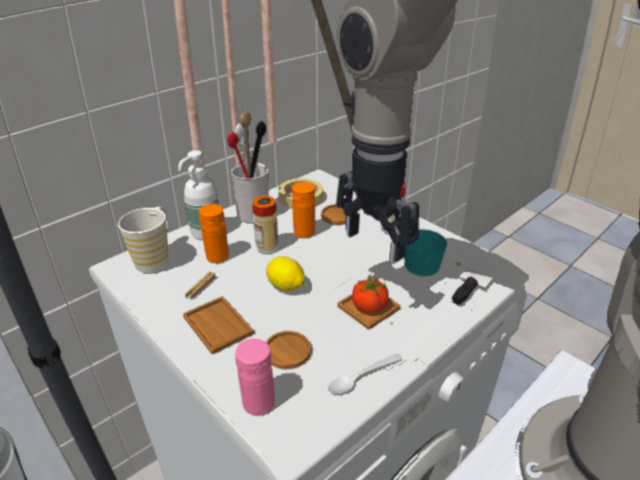

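```bash
cat > chk.py <<'E'
from m import *
def tom(c):
    P=depthpts(c,np.ones((480,640),bool)); near=np.hypot(P[:,0]-.424,P[:,1]+.01)<.06
    D=P[near&(P[:,2]>.0075)&(P[:,2]<.015)]; r=cv2.minAreaRect(np.float32(D[:,:2]))
    hsv=cv2.cvtColor(c['frame'],cv2.COLOR_RGB2HSV); M=(hsv[:,:,1]>150)&((hsv[:,:,0]<9)|(hsv[:,:,0]>170)); Q=depthpts(c,M); Q=Q[np.hypot(Q[:,0]-.424,Q[:,1]+.01)<.036]; Q=Q[Q[:,2]>.022]
    A=np.c_[2*Q,np.ones(len(Q))]; s=np.linalg.lstsq(A,(Q**2).sum(1),rcond=None)[0]
    print('dish',np.round(r[0],4),np.round(r[1],4),'tom',s[:3].round(4),np.sqrt(s[3]+(s[:3]**2).sum()).round(4),'ext',Q.min(0).round(4),Q.max(0).round(4))
E
python3 - <<'E'
from chk import *
tom(load('wrist','7'));tom(load('scene','7'))
E
```

```text
dish [ 0.4261 -0.0104] [0.076  0.0763] tom [ 0.4254 -0.0098  0.0186] 0.0343 ext [ 0.4024 -0.03    0.0338] [0.4514 0.0197 0.0508]
dish [ 0.4239 -0.0101] [0.0785 0.0785] tom [ 0.4228 -0.0089  0.0265] 0.029 ext [ 0.3921 -0.0302  0.022 ] [0.4472 0.0224 0.0536]
```

```bash
cat > lem.py <<'E'
from m import *
from scipy.optimize import least_squares as LS
def lem(c,x,y,z=.029,a0=0,r=.06):
    P=depthpts(c,np.ones((480,640),bool)); hsv=cv2.cvtColor(c['frame'],cv2.COLOR_RGB2HSV)
    M=(hsv[:,:,1]>110)&(hsv[:,:,0]>21)&(hsv[:,:,0]<34); Q=depthpts(c,M); Q=Q[(np.hypot(Q[:,0]-x,Q[:,1]-y)<r)&(Q[:,2]>z-.012)]
    def f(p):
        d=Q-[p[0],p[1],z]; c_,s_=np.cos(p[2]),np.sin(p[2]); u=d[:,0]*c_+d[:,1]*s_; v=-d[:,0]*s_+d[:,1]*c_
        return np.sqrt((u/.0415)**2+(v/.029)**2+(d[:,2]/.029)**2)-1
    s=LS(f,[x,y,a0],loss='soft_l1',f_scale=.05); print('lemon',s.x[:2].round(4),np.degrees(s.x[2]).round(1),'rect',cv2.minAreaRect(np.float32(Q[:,:2])),Q[:,2].max().round(4),len(Q))
E
python3 - <<'E'
from lem import *
lem(load('wrist','7'),.566,.054)
E
```

```text
lemon [0.568 0.054] 7.4 rect ((0.5612923502922058, 0.054684657603502274), (0.06189538165926933, 0.05819037929177284), 50.82084274291992) 0.0595 10354
```

Call:
step_arm(targets=[[13,-7,-5,7,0],[26,-14,-10,14,0],[40,-20,-15,21,0],[55,-28,-20,28,0],[70,-35,-25,35,0],[85,-43,-28,42,0],[100,-50,-28,49,0],[115,-58,-28,56,0],[130,-66,-28,63,0],[139,-70,-28,70,0],[139,-70,-28,77,0],[139,-70,-28,80,0],[139,-70,-28,80,0],[139,-70,-28,80,0]])

```text
t: 8.7
eef_pos: [0.5646, 0.0531, 0.158]
tool_rot: [0.001, 0.753, -0.658, -0.0]
contact_force: [-0.0, -1.1, -0.1]
gripper_width: 0.999
```

```bash
python3 - <<'E'
from lem import *
lem(cam('wrist','8'),.566,.054)
E
python3 go.py .566 .054 .03 97.3
```

```text
lemon [0.5632 0.0522] 18.5 rect ((0.5679816007614136, 0.057729680091142654), (0.04889610782265663, 0.07525408267974854), 84.63465881347656) 0.0597 6094
t 8.75 tcp [0.5647 0.0531 0.1583] th -82.34 tilt z [-1.7e-03 -7.0e-04 -1.0e+00] F [-0.27 -0.48 -0.28] w 1.001 q [-0.9   0.6   0.97  1.95 -0.63  0.93 -1.05]
shift [ -0.7  -1.6 128.3] spin 0.4
```

View pics/wrist_8.png

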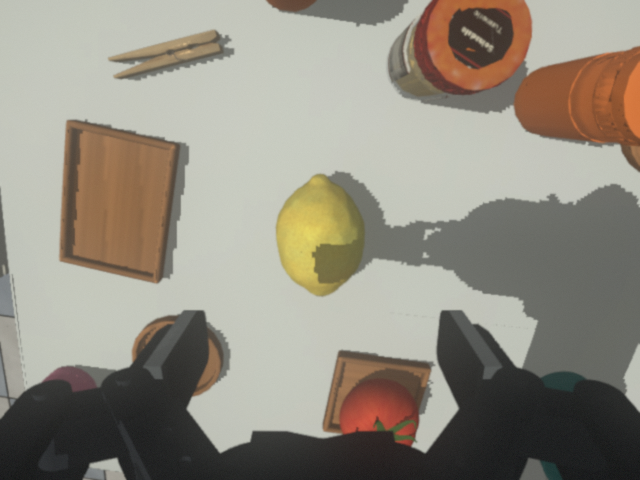

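```bash
python3 - <<'E'
from m import *
c=load('wrist','8'); p=onplane(c,[(318,175),(320,296),(319,235.5),(277,236),(365,236)],.029);print(p.round(4)); d=p[0]-p[1];print(np.degrees(np.arctan2(d[1],d[0])),np.linalg.norm(d))
# oblong dish
P=depthpts(c,np.ones((480,640),bool)); D=P[(np.hypot(P[:,0]-.561,P[:,1]-.2)<.075)&(P[:,2]>.0065)&(P[:,2]<.015)];print(len(D),cv2.minAreaRect(np.float32(D[:,:2])))
D=P[(np.hypot(P[:,0]-.441,P[:,1]-.154)<.045)&(P[:,2]>.0075)&(P[:,2]<.015)]; print('r1',circ(D),len(D))
E
```

```text
[[0.6053 0.0602 0.029 ]
 [0.5233 0.0481 0.029 ]
 [0.5662 0.0544 0.029 ]
 [0.5623 0.0817 0.029 ]
 [0.5699 0.0246 0.029 ]]
8.432879600057317 0.08290491861889407
3822 ((0.5633386969566345, 0.19940868020057678), (0.07697796821594238, 0.10440642386674881), 84.27332305908203)
r1 (array([0.44410748, 0.15243521]), np.float64(0.03375558062128885)) 725
```

Call:
step_arm(targets=[[-1,-1,30,0,0],[-1,-1,65,0,0],[-1,-1,95,0,0],[-1,-1,115,0,0],[-1,-1,127,0,0],[-1,-1,131,0,0],[-1,-1,131,0,0],[-1,-1,131,0,1],[-1,-1,131,0,1],[-1,-1,131,0,1],[-1,-1,131,0,1],[-1,-1,131,0,1],[-1,-1,131,0,1],[-1,-1,131,0,1],[-1,-1,120,0,1],[-1,-1,100,0,1],[-1,-1,80,0,1],[-1,-1,75,0,1],[-1,-1,75,0,1]], newtons=25)

```text
t: 10.33
eef_pos: [0.5674, 0.0548, 0.0863]
tool_rot: [-0.002, 0.752, -0.659, 0.001]
contact_force: [0.5, 0.1, -1.9]
gripper_width: 0.656
```

```bash
python3 - <<'E'
from lem import *
cam('wrist','9')
E
python3 go.py .562 .2 .085 84
```

```text
t 10.3833 tcp [0.5666 0.055  0.0851] th -82.4 tilt z [ 1.7e-03  8.0e-04 -1.0e+00] F [-0.73  0.59 -0.74] w 0.65 q [-0.82  0.7   0.85  1.98 -0.74  0.8  -0.98]
shift [-144.4  -14.6    0.2] spin 13.6
```

View pics/wrist_9.png

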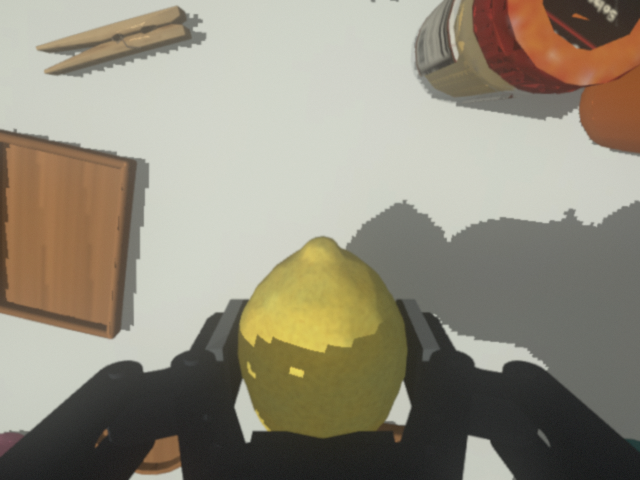

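```bash
python3 - <<'E'
from m import *
c=load('wrist','9')
p=onplane(c,[(321,236),(240,330),(407,330),(323,330)],.087);print(p.round(4)); a=np.radians(7.6);print(p[0,:2]-.0415*np.array([np.cos(a),np.sin(a)]))
E
```

```text
[[0.6075 0.0596 0.087 ]
 [0.5707 0.0826 0.087 ]
 [0.5783 0.0261 0.087 ]
 [0.5746 0.0545 0.087 ]]
[0.56636508 0.05409102]
```

Call:
step_arm(targets=[[-20,-2,0,2,1],[-45,-4,0,5,1],[-70,-7,0,8,1],[-95,-10,0,11,1],[-118,-12,0,14,1],[-135,-14,0,14,1],[-144,-15,0,14,1],[-144,-15,0,14,1],[-144,-15,20,14,1],[-144,-15,30,14,1],[-144,-15,30,14,1],[-144,-15,30,14,1]])

```text
t: 11.38
eef_pos: [0.5617, 0.1976, 0.0538]
tool_rot: [-0.001, -0.666, 0.746, 0.0]
contact_force: [0.5, 0.1, 0.4]
gripper_width: 0.654
```

```bash
python3 - <<'E'
from lem import *
c=cam('wrist','10');cam('side','10')
P=depthpts(c,np.ones((480,640),bool)); D=P[(np.hypot(P[:,0]-.561,P[:,1]-.2)<.075)&(P[:,2]>.0065)&(P[:,2]<.015)];r=cv2.minAreaRect(np.float32(D[:,:2]));print(len(D),r,cv2.boxPoints(r).round(4))
E
python3 go.py .562 .2 .033 84
```

```text
5015 ((0.5635511875152588, 0.19917991757392883), (0.07664697617292404, 0.10334856808185577), 84.2887954711914) [[0.5083 0.1662]
 [0.6112 0.1559]
 [0.6188 0.2322]
 [0.5159 0.2425]]
t 11.4833 tcp [0.5625 0.1983 0.0548] th -96.52 tilt z [ 5.e-04 -1.e-04 -1.e+00] F [ 0.23 -0.49 -1.76] w 0.656 q [-1.05  0.81  0.88  1.93 -0.85  0.83 -1.39]
shift [-1.6  0.8 21.8] spin -0.5
```

View pics/wrist_10.png

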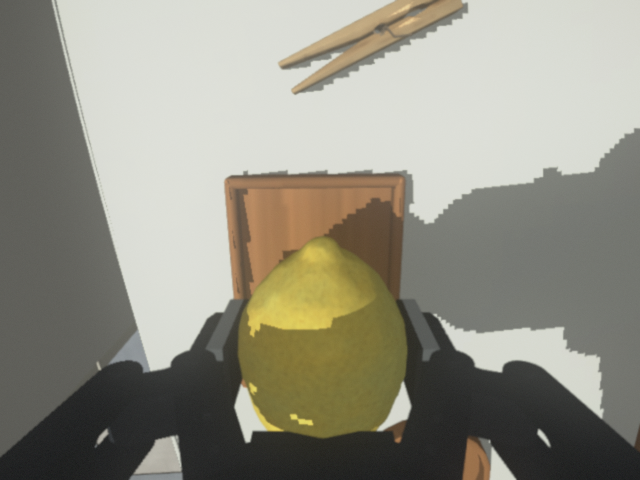

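View pics/side_10.png

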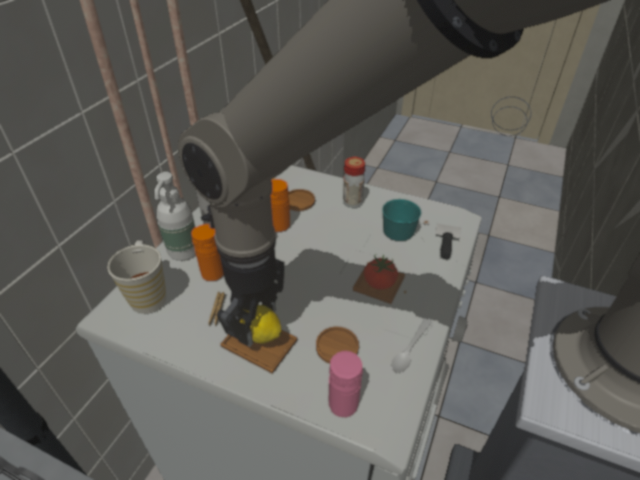

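Call:
step_arm(targets=[[-1,0,10,0,1],[-1,0,17,0,1],[-1,0,22,0,1],[-1,0,22,0,1],[-1,0,22,0,1],[-1,0,22,0,0.4],[-1,0,22,0,0.2],[-1,0,22,0,0.0],[-1,0,22,0,0],[-1,0,18,0,0],[-1,0,0,0,0],[-1,0,-30,0,0],[-1,0,-60,0,0],[-1,0,-80,0,0],[-1,0,-80,0,0]])

```text
t: 12.73
eef_pos: [0.5647, 0.2003, 0.1385]
tool_rot: [0.003, -0.666, 0.746, -0.001]
contact_force: [1.4, -0.4, -0.3]
gripper_width: 1.0
```

```bash
python3 - <<'E'
from lem import *
c=cam('wrist','11'); s=cam('side','11'); a=cam('scene','11')
lem(c,.562,.2,.033);lem(a,.562,.2,.033);lem(s,.562,.2,.033)
E
python3 go.py .5585 -.225 .2 0
```

```text
lemon [0.5583 0.1998] -1.5 rect ((0.5632911324501038, 0.2021138221025467), (0.05169099196791649, 0.07784337550401688), 81.23932647705078) 0.0638 8573
lemon [0.5621 0.2003] -2.9 rect ((0.550988495349884, 0.20642343163490295), (0.06229139119386673, 0.04734259843826294), 32.840450286865234) 0.0653 1181
lemon [0.5605 0.2007] -5.8 rect ((0.5560718178749084, 0.20782744884490967), (0.07507693767547607, 0.04816855490207672), 15.028115272521973) 0.0649 1260
t 12.8833 tcp [0.5618 0.2005 0.1339] th -96.41 tilt z [-6.e-04  3.e-04 -1.e+00] F [ 0.34 -0.58 -0.63] w 0.999 q [-1.13  0.72  0.99  1.9  -0.74  0.95 -1.47]
shift [423.2 -44.2 -66.2] spin 83.6
```

View pics/wrist_11.png

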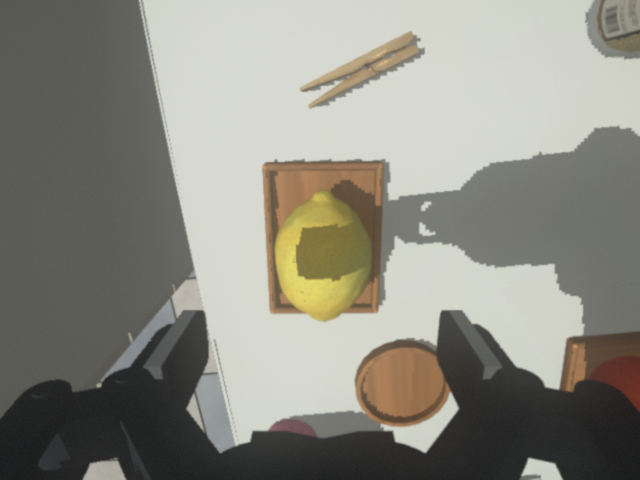

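```bash
python3 - <<'E'
from m import *
c=load('wrist','11')
p=onplane(c,[(320,193),(323,321)],.033);d=p[0]-p[1];print(p.mean(0),np.degrees(np.arctan2(d[1],d[0])),np.linalg.norm(d))
P=depthpts(c,np.ones((480,640),bool)); D=P[(np.hypot(P[:,0]-.561,P[:,1]-.2)<.075)&(P[:,2]>.0065)&(P[:,2]<.015)];print(cv2.minAreaRect(np.float32(D[:,:2])))
E
```

```text
[0.55899322 0.20088404 0.033     ] -5.2256300470881225 0.08202599952904671
((0.5632443428039551, 0.19928349554538727), (0.07651185244321823, 0.10360576212406158), 83.93111419677734)
```

```bash
python3 - <<'E'
from m import *
c=cam('wrist','12')
hsv=cv2.cvtColor(c['frame'],cv2.COLOR_RGB2HSV)
m=((hsv[:,:,1]>110)&(hsv[:,:,0]>19)&(hsv[:,:,0]<36)).astype(np.uint8)
n,L,st,ce=cv2.connectedComponentsWithStats(cv2.morphologyEx(m,cv2.MORPH_CLOSE,np.ones((5,5))));l=1+np.argmax(st[1:,4]);print(st[l])
cs,_=cv2.findContours((L==l).astype(np.uint8),0,2);k=max(cs,key=len);e=cv2.fitEllipse(k);print(e, onplane(c,[e[0]],.033))
Q=depthpts(c,L==l)
t=Q[Q[:,2]>.055];print('cap above .055 centre',(t[:,:2].min(0)+t[:,:2].max(0))/2,t[:,:2].mean(0),cv2.minAreaRect(np.float32(t[:,:2])))
p=onplane(c,[(320,163),(323,313)],.0115);print('dish rows',p)
E
python3 - <<'E'
import sys;sys.path.insert(0,'.')
from lem import *
for n in('scene','side'):
    c=load(n,'11');hsv=cv2.cvtColor(c['frame'],cv2.COLOR_RGB2HSV);M=(hsv[:,:,1]>110)&(hsv[:,:,0]>19)&(hsv[:,:,0]<36);Q=depthpts(c,M);Q=Q[(np.hypot(Q[:,0]-.56,Q[:,1]-.2)<.06)&(Q[:,2]>.055)];print(n,(Q[:,:2].min(0)+Q[:,:2].max(0))/2,Q[:,:2].mean(0),len(Q))
E
```

```text
[ 272  185   94  133 9136]
((319.03155517578125, 252.65524291992188), (90.33271026611328, 129.69569396972656), 179.83740234375) [[0.56195776 0.20160688 0.033     ]]
cap above .055 centre [0.56094876 0.20002275] [0.56266495 0.20000302] ((0.5610992908477783, 0.19962100684642792), (0.050250329077243805, 0.0383942574262619), 3.5618233680725098)
dish rows [[0.61142275 0.19551638 0.0115    ]
 [0.51124708 0.20489474 0.0115    ]]
scene [0.55595812 0.20153514] [0.55397943 0.20319888] 416
side [0.55748449 0.20271244] [0.5563703  0.20488708] 491
```

View pics/side_11.png

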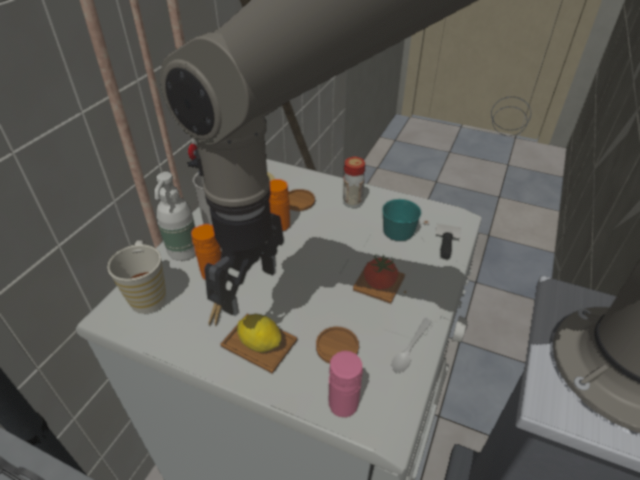

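Call:
step_arm(targets=[[15,-2,-20,-4,0],[40,-4,-45,-8,0],[70,-7,-66,-13,0],[105,-11,-66,-18,0],[140,-15,-66,-23,0],[175,-18,-66,-28,0],[210,-22,-66,-33,0],[245,-26,-66,-38,0],[280,-29,-66,-43,0],[315,-33,-66,-48,0],[350,-37,-66,-51,0],[380,-40,-66,-51,0],[405,-42,-66,-51,0],[418,-44,-66,-51,0],[423,-44,-66,-51,0],[423,-44,-66,-51,0],[423,-44,-66,-51,0],[423,-44,-66,-51,0]])

```text
t: 14.43
eef_pos: [0.5587, -0.2231, 0.1996]
tool_rot: [-0.0, 0.923, -0.385, -0.001]
contact_force: [0.3, 0.2, -0.4]
gripper_width: 1.003
```

```bash
cat > jar.py <<'E'
from m import *
from scipy.optimize import least_squares as LS
def jar(c,x,y,zt=.106):
    P=depthpts(c,np.ones((480,640),bool)); Q=P[(np.hypot(P[:,0]-x,P[:,1]-y)<.035)&(abs(P[:,2]-zt)<.006)]
    r=cv2.minEnclosingCircle(np.float32(Q[:,:2])); print('cap',np.round(r[0],4),round(r[1],4),Q[:,2].max().round(4),len(Q),'bbox',(Q[:,:2].min(0)+Q[:,:2].max(0))/2)
def ring(c,x,y):
    P=depthpts(c,np.ones((480,640),bool)); Q=P[(np.hypot(P[:,0]-x,P[:,1]-y)<.042)&(P[:,2]>.009)&(P[:,2]<.015)]
    s=LS(lambda p:np.hypot(*(Q[:,:2]-p[:2]).T)-.034,[x,y],loss='soft_l1',f_scale=.002);print('ring',s.x.round(4),len(Q))
E
python3 - <<'E'
from jar import *
c=cam('wrist','13');jar(c,.5585,-.225)
ring(c,.6686,-.1773)
E
python3 go.py .5585 -.225 .075 -45
```

```text
cap [ 0.5604 -0.2253] 0.0224 0.1087 4395 bbox [ 0.56073223 -0.22533694]
ring [ 0.671  -0.1792] 1603
t 14.4833 tcp [ 0.5589 -0.2231  0.1998] th -45.3 tilt z [-7.e-04  1.e-03 -1.e+00] F [ 0.74 -0.86 -0.22] w 1.001 q [-0.32  0.53  0.82  1.83 -0.46  0.99 -0.09]
shift [  1.2   1.6 124.8] spin -0.3
```

View pics/wrist_13.png

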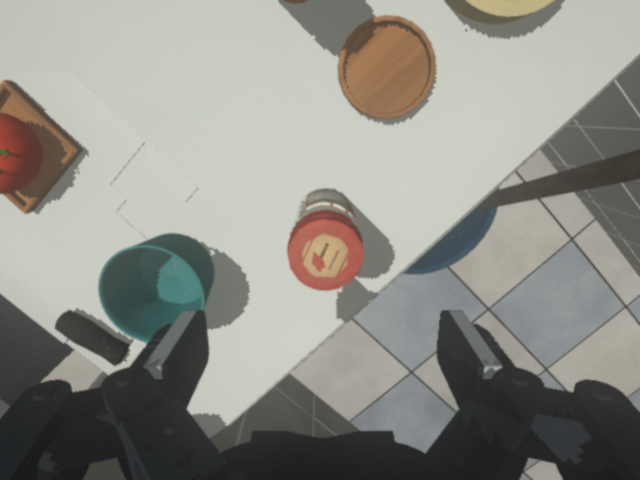

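Call:
step_arm(targets=[[2,1,30,0,0],[2,1,60,0,0],[2,1,90,0,0],[2,1,112,0,0],[2,1,122,0,0],[2,1,125,0,0],[2,1,125,0,0],[2,1,125,0,1],[2,1,125,0,1],[2,1,125,0,1],[2,1,125,0,1],[2,1,125,0,1],[2,1,125,0,1],[2,1,125,0,1],[2,1,125,0,1]], newtons=30)

```text
t: 15.73
eef_pos: [0.5597, -0.2271, 0.0764]
tool_rot: [-0.001, 0.922, -0.386, 0.0]
contact_force: [-1.5, 2.1, 6.2]
gripper_width: 0.514
```

```bash
python3 go.py .6695 -.178 .118 -45
```

```text
t 15.7333 tcp [ 0.5597 -0.2271  0.0764] th -45.43 tilt z [ 1.2e-03  6.0e-04 -1.0e+00] F [-1.46  2.12  6.21] w 0.514 q [-0.21  0.69  0.68  1.9  -0.61  0.78  0.02]
shift [  42.1 -112.7  -41.4] spin -0.4
```

Call:
step_arm(targets=[[0,0,-5,0,1],[0,0,-15,0,1],[0,0,-30,0,1],[0,0,-40,0,1],[8,-20,-40,0,1],[16,-44,-40,0,1],[25,-68,-40,0,1],[34,-90,-40,0,1],[40,-106,-40,0,1],[42,-112,-40,0,1],[42,-112,-40,0,1],[42,-112,-40,0,1],[42,-112,-40,0,1]])

```text
t: 16.82
eef_pos: [0.667, -0.1798, 0.1155]
tool_rot: [0.0, 0.922, -0.387, -0.0]
contact_force: [-0.7, -0.3, -2.4]
gripper_width: 0.517
```

```bash
python3 - <<'E'
from jar import *
c=cam('wrist','14');jar(c,.6695,-.178,.15)
ring(c,.669,-.178); a=cam('scene','14');jar(a,.6695,-.178,.149);cam('side','14')
E
python3 go.py .6695 -.178 .082 -45
```

```text
cap [ 0.6709 -0.1765] 0.035 0.1556 15531 bbox [ 0.67202206 -0.17401628]
ring [ 0.6711 -0.1794] 1581
cap [ 0.668  -0.1767] 0.0233 0.1481 56 bbox [ 0.66805331 -0.17697981]
t 16.9667 tcp [ 0.6675 -0.1795  0.1155] th -45.54 tilt z [-4.e-04 -1.e-04 -1.e+00] F [-0.55 -0.47 -1.19] w 0.512 q [-0.29  0.76  0.71  1.66 -0.59  0.95 -0.16]
shift [ 0.4 -2.5 33.5] spin -0.5
```

View pics/wrist_14.png

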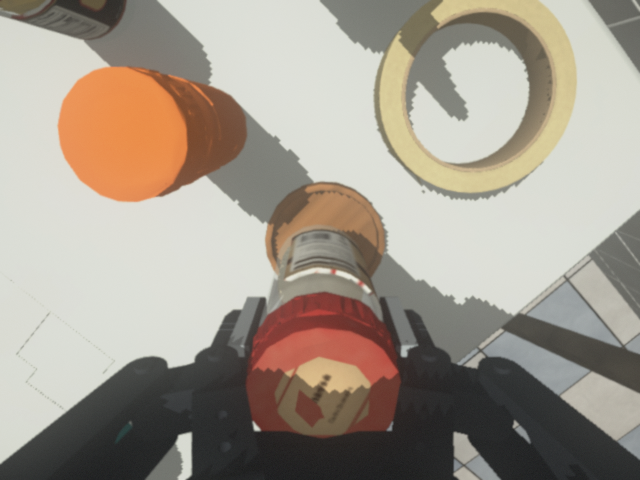

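View pics/side_14.png

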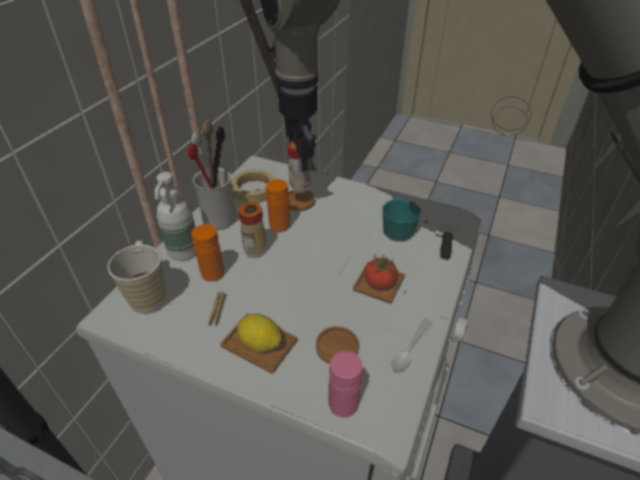

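Call:
step_arm(targets=[[1,-1,10,0,1],[1,-1,20,0,1],[1,-1,28,0,1],[1,-1,33,0,1],[1,-1,34,0,1],[1,-1,34,0,1],[1,-1,34,0,1]])

```text
t: 17.55
eef_pos: [0.6698, -0.1786, 0.0808]
tool_rot: [0.0, 0.922, -0.386, -0.0]
contact_force: [-0.4, -0.7, -0.9]
gripper_width: 0.513
```

```bash
python3 go.py .669 -.1785 .0804 -45; python3 - <<'E'
from h import *
cam('wrist','15')
E
```

```text
t 17.55 tcp [ 0.6698 -0.1786  0.0808] th -45.44 tilt z [-3.e-04 -2.e-04 -1.e+00] F [-0.42 -0.66 -0.95] w 0.513 q [-0.27  0.8   0.68  1.66 -0.62  0.9  -0.14]
shift [-0.7  0.5  0.4] spin -0.4
```

View pics/wrist_15.png

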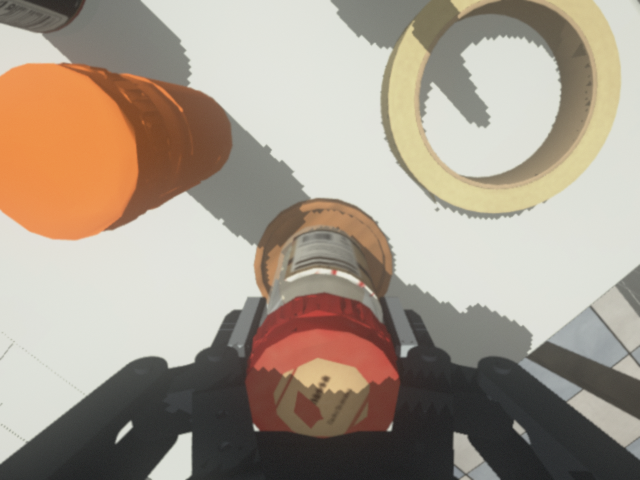

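Call:
step_arm(targets=[[0,0,1,0,1],[0,0,1,0,1],[0,0,1,0,0.35],[0,0,1,0,0.25],[0,0,1,0,0.15],[0,0,1,0,0.1],[0,0,1,0,0.1],[0,0,-10,0,0.1],[0,0,-30,0,0.1],[0,0,-60,0,0.1],[0,0,-90,0,0.1],[0,0,-115,0,0.1],[0,0,-120,0,0.1],[0,0,-120,0,0.1]])

```text
t: 18.77
eef_pos: [0.6711, -0.1793, 0.2045]
tool_rot: [-0.001, 0.922, -0.386, 0.002]
contact_force: [1.1, 0.9, -0.9]
gripper_width: 0.896
```

```bash
python3 - <<'E'
from jar import *
c=cam('wrist','16');jar(c,.6695,-.178,.11)
ring(c,.669,-.178); a=cam('scene','16');jar(a,.6695,-.178,.11);jar(a,.6805,.005,.107)
E
python3 go.py .6805 .005 .2 0
```

```text
cap [ 0.6716 -0.1778] 0.0224 0.1127 4395 bbox [ 0.67166411 -0.1776676 ]
ring [ 0.671  -0.1797] 870
cap [ 0.6703 -0.1773] 0.0242 0.1123 216 bbox [ 0.66973135 -0.1775585 ]
cap [0.6799 0.0047] 0.023 0.1083 270 bbox [0.67943713 0.00511311]
t 18.8667 tcp [ 0.6696 -0.1781  0.2009] th -45.43 tilt z [-6.e-04  7.e-04 -1.e+00] F [-0.01  0.51  0.36] w 0.902 q [-0.33  0.67  0.78  1.59 -0.52  1.09 -0.21]
shift [-122.8 -136.3    1. ] spin -45.4
```

View pics/wrist_16.png

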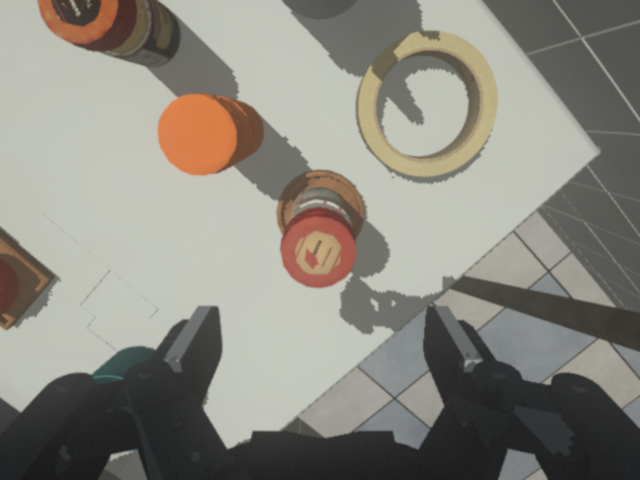

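View pics/scene_16.png

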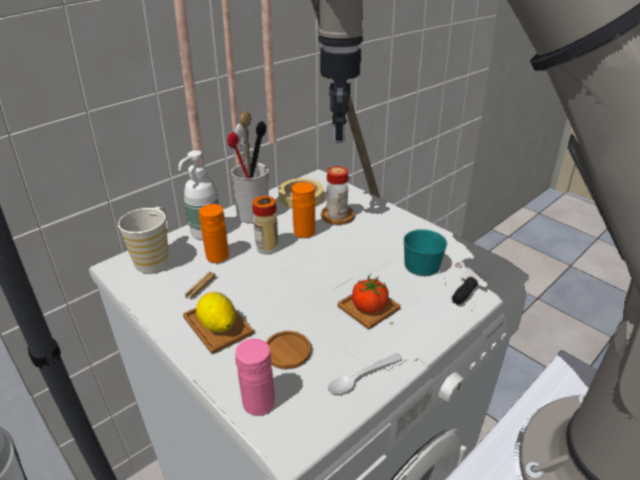

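```bash
python3 - <<'E'
from m import *
P=np.vstack([depthpts(load(n,'0'),np.ones((480,640),bool)) for n in('scene','side')])
for x0 in(.72,.74,.76,.78):
    q=P[(P[:,0]>x0)&(P[:,0]<x0+.02)&(abs(P[:,1])<.2)&(P[:,2]>.12)&(P[:,2]<.5)];print(x0,len(q),q[:,2].max() if len(q) else 0, (q[:,1].min(),q[:,1].max()) if len(q) else 0)
E
```

```text
0.72 0 0 0
0.74 0 0 0
0.76 637 0.246370125138366 (np.float64(-0.08352043374405502), np.float64(-0.021751833108878717))
0.78 1109 0.24172274206832947 (np.float64(-0.07746851555469478), np.float64(0.10931464031774298))
```

Call:
step_arm(targets=[[-12,-14,0,-5,0],[-28,-30,0,-10,0],[-44,-48,0,-15,0],[-60,-66,0,-20,0],[-76,-84,0,-25,0],[-92,-102,0,-30,0],[-108,-119,0,-35,0],[-118,-131,0,-35,0],[-122,-136,0,-35,0],[-122,-136,0,-35,0],[-122,-136,0,-35,0],[-122,-136,0,-35,0]])

```text
t: 19.87
eef_pos: [0.6809, 0.0015, 0.2011]
tool_rot: [0.001, 0.996, -0.093, -0.0]
contact_force: [0.8, -0.2, -0.1]
gripper_width: 0.996
```

```bash
python3 - <<'E'
from jar import *
c=cam('wrist','17');jar(c,.6805,.005,.107);cam('scene','17')
E
python3 go.py .680 .005 .075 -10
```

```text
cap [0.6815 0.0042] 0.0221 0.109 4329 bbox [0.68170938 0.0042389 ]
t 19.9667 tcp [0.681  0.0017 0.2013] th -10.62 tilt z [-0.    -0.001 -1.   ] F [-0.46 -0.34 -0.16] w 1.002 q [-0.52  0.61  0.63  1.62 -0.4   1.05  0.05]
shift [ -1.7  -3.2 126.3] spin -0.6
```

View pics/wrist_17.png

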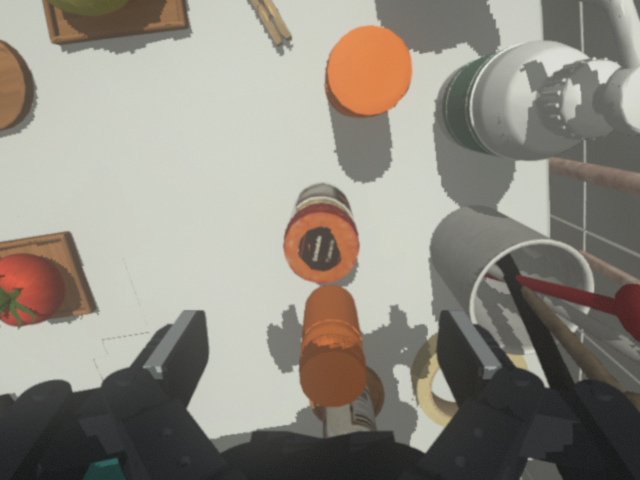

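View pics/scene_17.png

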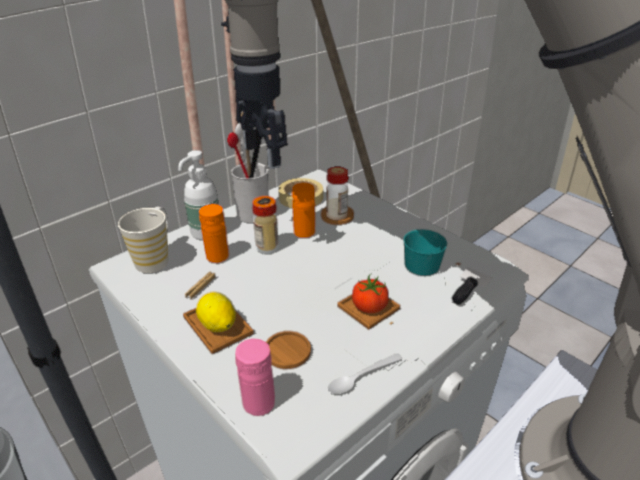

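Call:
step_arm(targets=[[-1,-3,10,0,0.25],[-1,-3,30,0,0.25],[-1,-3,60,0,0.25],[-1,-3,90,0,0.25],[-1,-3,112,0,0.25],[-1,-3,123,0,0.25],[-1,-3,126,0,0.25],[-1,-3,126,0,0.25],[-1,-3,126,0,1],[-1,-3,126,0,1],[-1,-3,126,0,1],[-1,-3,126,0,1],[-1,-3,126,0,1],[-1,-3,126,0,1],[-1,-3,126,0,1]], newtons=30)

```text
t: 21.22
eef_pos: [0.6819, 0.0068, 0.077]
tool_rot: [-0.0, 0.996, -0.091, 0.001]
contact_force: [-2.0, -0.7, 6.6]
gripper_width: 0.513
```

```bash
python3 go.py .442 .153 .21 20;  python3 - <<'E'
from h import *
cam('side','18')
E
```

```text
t 21.2167 tcp [0.6819 0.0068 0.077 ] th -10.44 tilt z [ 2.7e-03  2.0e-04 -1.0e+00] F [-1.98 -0.65  6.61] w 0.513 q [-0.47  0.75  0.55  1.69 -0.49  0.84  0.11]
shift [-262.  -100.4 -133.6] spin -30.4
```

View pics/side_18.png

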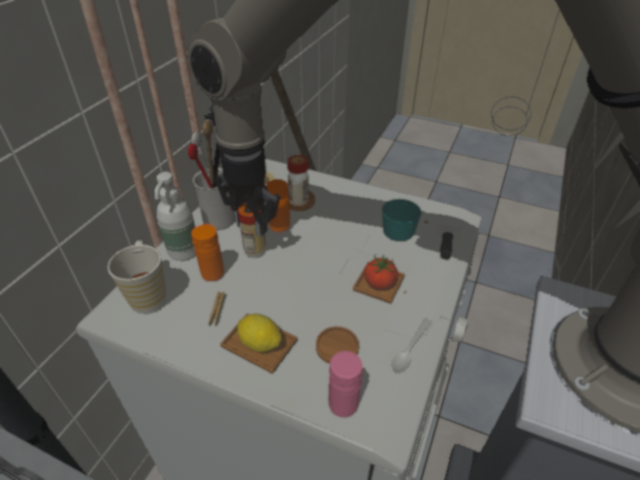

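Call:
step_arm(targets=[[0,0,-5,0,1],[0,0,-20,0,1],[0,0,-45,0,1],[0,0,-70,0,1],[0,0,-90,0,1],[-15,-6,-95,0,1],[-40,-15,-95,0,1],[-70,-27,-95,0,1],[-100,-38,-95,0,1],[-130,-50,-95,0,1],[-160,-61,-95,0,1],[-190,-73,-95,0,1],[-220,-84,-95,0,1],[-242,-92,-95,0,1],[-256,-98,-80,0,1],[-262,-100,-60,0,1],[-262,-100,-45,0,1],[-262,-100,-40,0,1],[-262,-100,-40,0,1],[-262,-100,-40,0,1]])

```text
t: 22.93
eef_pos: [0.4419, 0.1525, 0.1161]
tool_rot: [-0.0, 0.996, -0.091, 0.0]
contact_force: [0.4, 0.6, -1.0]
gripper_width: 0.51
```

```bash
python3 go.py .442 .153 .081 -10;  python3 - <<'E'
from jar import *
c=cam('wrist','19');ring(c,.443,.153);a=cam('scene','19');jar(a,.442,.153,.146);ring(a,.443,.153)
E
```

```text
t 22.9333 tcp [0.4419 0.1525 0.1161] th -10.49 tilt z [ 7.e-04  3.e-04 -1.e+00] F [ 0.4   0.63 -1.02] w 0.51 q [-0.97  0.39  0.62  2.19 -0.37  0.66 -0.28]
shift [-0.  -0.5 35.1] spin -0.5
ring [0.443  0.1528] 1584
cap [0.4431 0.1621] 0.0338 0.1519 323 bbox [0.44308411 0.15265769]
ring [0.4418 0.1537] 189
```

View pics/wrist_19.png

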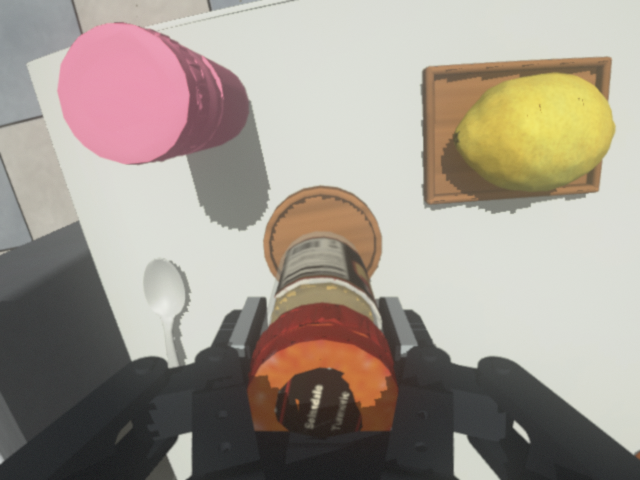

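View pics/scene_19.png

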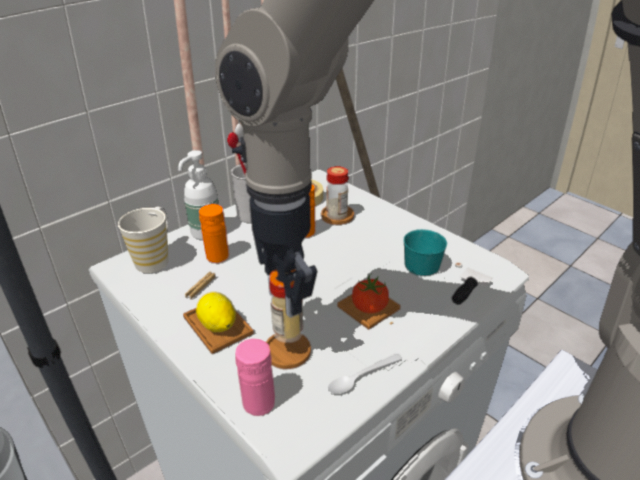

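Call:
step_arm(targets=[[1,-2,10,0,1],[1,-2,20,0,1],[1,-2,29,0,1],[1,-2,34,0,1],[1,-2,35,0,1],[1,-2,36,0,1],[1,-2,36,0,1]])

```text
t: 23.62
eef_pos: [0.4417, 0.1545, 0.0797]
tool_rot: [-0.0, 0.996, -0.091, -0.002]
contact_force: [-7.4, -0.5, 22.0]
gripper_width: 0.511
```

```bash
python3 go.py .443 .155 .081 -10
```

```text
t 23.6167 tcp [0.4417 0.1545 0.0797] th -10.48 tilt z [-0.0033  0.0011 -1.    ] F [-7.38 -0.53 21.96] w 0.511 q [-0.92  0.46  0.55  2.2  -0.44  0.59 -0.22]
shift [ 1.2 -0.7 -1.3] spin -0.5
```

Call:
step_arm(targets=[[0,0,-1,0,1],[0,0,-1,0,1],[0,0,-1,0,0.35],[0,0,-1,0,0.25],[0,0,-1,0,0.15],[0,0,-1,0,0.1],[0,0,-1,0,0.1],[0,0,-10,0,0.1],[0,0,-30,0,0.1],[0,0,-60,0,0.1],[0,0,-90,0,0.1],[0,0,-115,0,0.1],[0,0,-125,0,0.1],[0,0,-125,0,0.1],[0,0,-125,0,0.1]])

```text
t: 24.87
eef_pos: [0.4423, 0.1549, 0.2043]
tool_rot: [-0.001, 0.996, -0.091, 0.0]
contact_force: [0.4, -0.3, -0.2]
gripper_width: 0.901
```

```bash
python3 - <<'E'
from jar import *
from lem import lem
c=cam('wrist','20');jar(c,.4425,.153,.11);ring(c,.4425,.153);a=cam('scene','20');jar(a,.4425,.153,.11);s=cam('side','20');jar(s,.4425,.153,.11)
lem(c,.562,.2,.033)
P=depthpts(c,np.ones((480,640),bool)); D=P[(np.hypot(P[:,0]-.561,P[:,1]-.2)<.075)&(P[:,2]>.0065)&(P[:,2]<.015)];print(cv2.minAreaRect(np.float32(D[:,:2])))
E
python3 go.py
```

```text
cap [0.4427 0.1514] 0.0222 0.1127 4309 bbox [0.44310248 0.15156008]
ring [0.4431 0.1523] 919
cap [0.4417 0.1528] 0.0232 0.1125 575 bbox [0.44172169 0.15227928]
cap [0.441  0.1531] 0.0229 0.114 580 bbox [0.44073302 0.15331131]
lemon [0.5629 0.1996] -7.3 rect ((0.5605366826057434, 0.20367082953453064), (0.049986112862825394, 0.07955987751483917), 84.81578063964844) 0.064 6473
((0.5627018213272095, 0.19942589104175568), (0.07652828842401505, 0.10476604849100113), 83.9515151977539)
t 25.0167 tcp [0.4416 0.1542 0.203 ] th -10.43 tilt z [-0.0021 -0.0016 -1.    ] F [ 0.23 -0.04 -0.64] w 0.904 q [-1.1   0.24  0.73  2.12 -0.21  0.86 -0.42]
```

View pics/wrist_20.png

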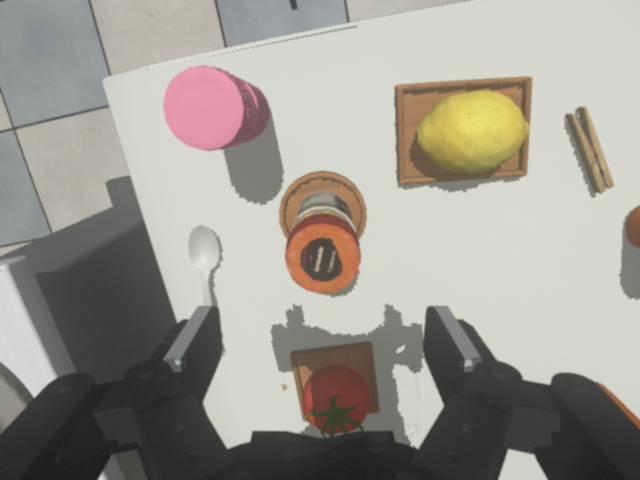

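View pics/scene_20.png

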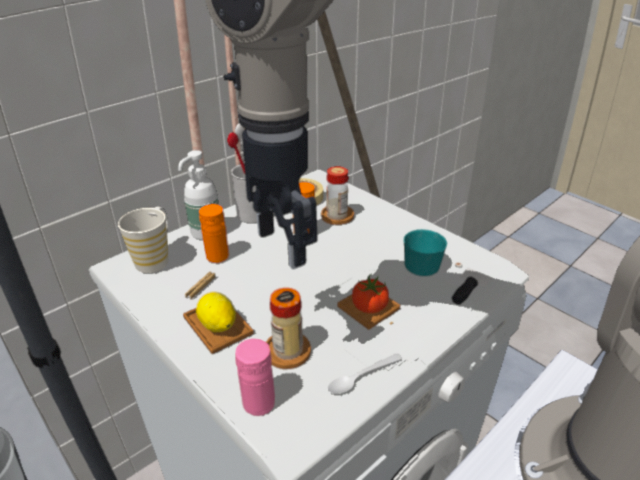

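```bash
python3 - <<'E'
from chk import *
c=cam('scene','21');tom(c)
for n in('0','21'):
    q=load('scene',n);P=depthpts(q,np.ones((480,640),bool))
    A=P[(np.hypot(P[:,0]-.434,P[:,1]+.167)<.055)&(P[:,2]>.03)&(P[:,2]<.07)];B=P[(np.hypot(P[:,0]-.663,P[:,1]-.167)<.045)&(P[:,2]>.006)&(P[:,2]<.016)];print('cup',A.mean(0).round(4),'peg',B.mean(0).round(4))
print(bot.hand_in(),bot.get_obs()['t'])
E
```

```text
dish [ 0.4242 -0.0097] [0.0778 0.077 ] tom [ 0.4226 -0.0089  0.0267] 0.0289 ext [ 0.3923 -0.0309  0.0221] [0.4451 0.022  0.0562]
cup [ 0.4351 -0.1693  0.0454] peg [0.6638 0.1671 0.0106]
cup [ 0.4349 -0.1691  0.0454] peg [0.6637 0.1671 0.0105]
the job is handed in; nothing more can be done
the job is handed in; nothing more can be done
```

The food is in its dishes, and I handed the job in at about 25 s with the gripper open and clear above. I placed the tomato first, then the lemon, then the two jars. I did not touch the look-alikes.

What the last checks showed:

| Item | Result |
|---|---|
| Tomato | About 1–2 mm from the middle of the square dish |
| Lemon | Within about 1 mm of the middle of the oblong dish and about 1° off its long axis in the final wrist view |
| Jars | Both upright, feet on the dish floors, about 1–2 mm from the dish centres |
| Cup and peg | Within 0.3 mm of where they started |

- **Tomato grip:** the first grip sat a little high, so I regrasped it lower before lifting.
- **Second jar:** it met the dish floor with a brief 22 N before I released it.
- **Camera disagreement:** the cameras differed by up to about 3 mm. One early wrist measurement, taken before the arm had settled, put the lemon about 4 mm off along the dish. Later pictures did not confirm that.

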